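# Cashing up the coin caddy

## Task

Cash up: lift the sprung knob of the coin caddy, turn the red keeper clear of the coin cartridges until the pin drops home in its other hole, then pull every cartridge off its snap stud and put it in the wooden tray. With all of them lying or standing in the tray, turn the keeper back over the empty studs, let the pin drop fully home, and leave the dish, straw dispenser, receipt holder and spoon where they are.

Things in the scene. Friction and masses are not known exactly. Their poses are not given: they have to be found in the camera images.
- caddy: round coin caddy fixed to the counter: wooden base plate 254 mm across, 14 mm high, with five snap studs (19 mm square, 18 mm high) on a circle of 95 mm radius at 0, 72, 144, 216 and 288 degrees from its x axis; a shaft in the middle carries an index plate 108 mm across, its top 97 mm above the counter. Origin: centre of the underside, z up
- keeper (a joint): red five-armed star (arms 92 mm long, 14 wide, 99 to 105 mm above the counter) turning about the caddy's vertical centre line, only while the plunger is raised. 0 = locked: an arm 5 mm above each cartridge head, none can come off. Turns counter-clockwise from above to its stop at 0.628 rad = open: arms midway between the studs. Friction 0.05 N m
- plunger (a joint): height (m) that the sprung locking pin on the keeper is raised. 0 = home in a hole of the index plate; holes only at keeper 0 and 0.628. Raise it more than 9 mm (at most 16) to turn the keeper. Spring 3 N down at home, 5.5 N raised. Let go between holes it rests on the plate at 0.009
- knob (a point): middle of the brass knob on the locking pin, an upright cylinder 22 mm across, 26 mm high. Pin home: this point 126 mm, top 139 mm above the counter. Lift it to raise the pin, move it round the caddy's centre line (radius 45 mm) to turn the keeper. On the caddy's x axis at keeper 0, 36 degrees counter-clockwise of it at 0.628
- tray: loose open wooden cash tray, 170 x 240 mm (x, y) and 30 mm high outside, walls and floor 5 mm thick, 0.9 kg. Origin: centre of the underside, z up
- dish: bystander: pink glass sundae dish, 94 mm across, 100 mm tall; origin at the underside
- straws: bystander: chrome and glass straw dispenser, 100 mm across, 186 mm tall; origin at the underside
- clip: bystander: receipt holder of bent steel on a 70 x 50 mm foot, 80 mm tall; origin at the underside
- spoon: bystander: long steel spoon lying on the counter, 200 mm long; origin near its middle
- cart0: coin cartridge (may be absent), 80 mm tall, 140 g: 34 mm square steel skirt (lowest 22 mm), 27 mm tube (next 36 mm), cream 30 mm square head (top 22 mm) to grip. Origin: centre of underside; z towards the head. At first snapped over a caddy stud, two sides facing the shaft and outward. Comes off straight up against sprung detent rollers: peak about 17 N, free after 10 mm
- cart0_mid (a point): middle of cart0, 40 mm above its underside on its axis
- cart1: coin cartridge (may be absent), 80 mm tall, 140 g: 34 mm square steel skirt (lowest 22 mm), 27 mm tube (next 36 mm), cream 30 mm square head (top 22 mm) to grip. Origin: centre of underside; z towards the head. At first snapped over a caddy stud, two sides facing the shaft and outward. Comes off straight up against sprung detent rollers: peak about 17 N, free after 10 mm
- cart1_mid (a point): middle of cart1, 40 mm above its underside on its axis
- cart2: coin cartridge (may be absent), 80 mm tall, 140 g: 34 mm square steel skirt (lowest 22 mm), 27 mm tube (next 36 mm), cream 30 mm square head (top 22 mm) to grip. Origin: centre of underside; z towards the head. At first snapped over a caddy stud, two sides facing the shaft and outward. Comes off straight up against sprung detent rollers: peak about 17 N, free after 10 mm
- cart2_mid (a point): middle of cart2, 40 mm above its underside on its axis
- cart3: coin cartridge (may be absent), 80 mm tall, 140 g: 34 mm square steel skirt (lowest 22 mm), 27 mm tube (next 36 mm), cream 30 mm square head (top 22 mm) to grip. Origin: centre of underside; z towards the head. At first snapped over a caddy stud, two sides facing the shaft and outward. Comes off straight up against sprung detent rollers: peak about 17 N, free after 10 mm
- cart3_mid (a point): middle of cart3, 40 mm above its underside on its axis
- cart4: coin cartridge (may be absent), 80 mm tall, 140 g: 34 mm square steel skirt (lowest 22 mm), 27 mm tube (next 36 mm), cream 30 mm square head (top 22 mm) to grip. Origin: centre of underside; z towards the head. At first snapped over a caddy stud, two sides facing the shaft and outward. Comes off straight up against sprung detent rollers: peak about 17 N, free after 10 mm
- cart4_mid (a point): middle of cart4, 40 mm above its underside on its axis
Mind the look-alikes: they are no part of the job. What is shaped like the cart3 but green is not meant.

How it is judged:
By the outcome, as a careful person would: the job done as asked, in the order asked, and still so for the second after the job is handed in, with the robot touching nothing.
Of cart0, cart1, cart2, cart3, cart4 only 3 to 5 are there at a start; the rules pass over those that are not, and their reading is None.
At some moment in a run one of tray may be knocked a few centimetres aside while the robot is not near it.
Once in a run the grip may slacken for a moment while it holds something.
It also fails if it takes over 210 s, if anything falls off the work surface, if the arm or the gripper's body presses on something with over 40 N, if the wrist force passes 120 N, or if a joint passes its speed limit or range.

## Robot

A 6-joint arm with a two-finger parallel gripper is mounted at the origin on the work surface. World frame = base frame: x ahead of the robot, y to its left, z up, the work surface at z = 0. Lengths are in mm, angles in rad, forces in N, time in s.
With the tool pointing down it reaches from about 350 to 975 mm from the base axis. Payload 7.1 kg.
Tool frame: the origin (TCP) lies at the very end of the fingers, on their centre line; the grasp point (between the pads) lies 19 mm behind it; z points along the fingers, x is the direction in which the jaws open and shut, and the axes are right-handed (so a half turn about z gives the same grasp; the last joint's range is limited). The gripper opens to 88 mm and grips with 3 to 60 N. Pads are 20 mm wide; open, the fingers measure 115 mm over their backs; the gripper's body (75 mm by 178 mm) begins 61 mm behind the grasp point.
Start: joints at [-1.194, 0.423, 1.63, -0, 1.089, -0.019], TCP at [240.982, -576.656, 222.675] pointing down, gripper open.
Joint ranges: [-3, 3], [-0.9, 2.11], [0.09, 2.58], [-1.31, 4.45], [0.11, 2.69], [-2.54, 2.54]. Speed limits (rad/s): [2.39, 2.39, 3.01, 3.14, 3.14, 3.14].

## Interface

Orientations are given as a rotation vector (axis times angle).
In Python, from workcell import ctrl gives the robot as it stands. The module is installed in compiled form; this text tells all that it offers.
- The arm moves only by the tool move_arm, never from a script. Its argument "motion" is a list of rows, each a list of 2 entries, a list of its own where there are three numbers: the shift along the tool's x, y, z normalised to -1 to 1, where 1 is 150 mm, then the turn, a rotation vector about the tool's x, y, z normalised to -1 to 1, where 1 is 60 degrees. In form: [[[x, y, z], [rx, ry, rz]], ...]. A call has exactly 5 rows; each row is the pose to reach, as a shift and turn from the pose commanded when the call began, along the tool's axes at that moment; what a row does not reach only later rows make up. A row lasts 1/8 s, in which the tool goes at most 62.5 mm and 10.7 degrees, less where a joint would pass 70% of its speed; a pose out of reach is approached as far as the arm can. A call with a number of a shift or a turn outside -1 to 1 is refused whole. A call with a gripper value outside its range is refused whole. "gripper" is the opening, from 0 (shut) to 1 (fully open), set as the call begins (left out, the last holds). The fingers move at their own pace and stop on an object; the grip force is fixed at half the most. Time passes only in rows, so rows that repeat a pose let the fingers close, or fill a call up. It gives the time, the measured TCP pose, the force and the opening at its end, in the units of the state.
- ctrl.get_obs(): the state, without advancing time (a new reading comes with each control period).
- ctrl.get_image(name): name is "side" or "top"; returns a dict with "pixels" (480x640x3 uint8, red, green, blue), "camera_matrix" (3x3 intrinsics, pixels), "R" (3x3) and "t" (3): a world point X has camera coordinates R X + t. Camera axes: x right, y down, z forward; pixel columns grow to the right and rows downward; lengths in mm; the calibration is good to about 2 mm. A picture is of the moment at which its call begins. There is no depth.
- ctrl.close_job(): hands the job in, once; it reports no verdict.
Trained networks look in the newest picture that a camera, given by its name, has taken for a name from the list of things; names that differ only in an ending like _2 or _b are one class to them, and where a whole thing is asked for, a point or a joint stands for the part that bears it (a point fixed in the world has none). Each returns a list of dicts, best first, with "p" (0 to 1); they miss things now and then, are a little off and sometimes report something else, mostly with a low value. They report only what shows in the picture. A call takes as long as a camera call. They do not tell look-alikes from the thing itself.
- ctrl.boxes_of(camera, name): "location" ([x, y, z] in mm, in world coordinates, good to about 4 mm: the middle of the surface that is visible of it).
- ctrl.regions_of(camera, name): "mask" (480x640 bool, what is visible of it).
- ctrl.pinpoint(camera, name): "location" ([x, y, z] in mm, in world coordinates, good to about 4 mm: a listed point, or the origin of a listed thing).
The state is a dict: "t": time; "qpos": joint angles; "qvel": joint speeds; "joint_torque": joint torques, N m; "ee_pos": TCP position; "orientation": TCP orientation; "ft_force": force on the tool from outside, world axes, zero at the start; "moment": the same for the moment, N m; "width": finger opening in mm.
Only numpy, scipy, OpenCV 4.12 (cv2) and the standard library are available. Lean on these libraries where they do the work, as an engineer would, in place of code of your own. Each camera call takes 0.05 s, during which the arm holds its last target.

## Working session

There is one attempt and no reset: what is moved stays moved. The work goes in short steps, Python scripts to look and compute and a tool call to move; the robot and the scene stay as the last step left them, time stands still between calls to the robot, and variables do not carry over. Pictures are saved under pics/ and viewed, and the job is handed in when it is done.

Besides the shell and the picture viewer there is one more tool, called after "Call:" as name(argument=value, ...), one argument or row to a line, values as JSON. move_arm: Moves the arm, as the interface text tells. Its arguments: {"type":"object","properties":{"motion":{"type":"array","items":{"type":"array"}},"gripper":{"type":"number"}},"required":["motion"]}

```bash
mkdir -p pics; ls
python3 - <<'E'
from workcell import ctrl
import cv2
o=ctrl.get_obs()
for k,v in o.items(): print(k,v)
for c in ("side","top"):
    im=ctrl.get_image(c); cv2.imwrite(f"pics/{c}0.png",im["pixels"][:,:,::-1])
    print(c,im["camera_matrix"],im["R"],im["t"])
    for n in ("caddy","knob","keeper","tray","dish","straws","clip","spoon","cart0","cart0_mid"):
        print(n,[(round(d["p"],2),[round(float(x)) for x in d["location"]]) for d in ctrl.pinpoint(c,n)])
E
```

```text
pics
t 0.0
qpos [-1.19398483e+00  4.23842170e-01  1.63068067e+00 -4.98026636e-06
  1.08860400e+00 -1.89811087e-02]
qvel [-3.43559186e-04  1.11661866e-03 -8.66604948e-06 -9.11245939e-04
  9.62193941e-04 -3.71056302e-06]
joint_torque [-4.07088410e-04 -5.44619930e+01 -2.73668057e+01  6.42897910e-02
  2.27251992e-02 -1.30306234e-04]
ee_pos [ 240.79125312 -576.15161644  221.90453702]
orientation [-2.61411205e+00  1.74084686e+00  1.98351057e-03]
ft_force [-0.73007773 -0.17521055 -0.77475386]
moment [ 0.05259318 -0.05728276  0.00983812]
width 87.81383789249934
side [[565.39968356   0.         317.40458686]
 [  0.         565.39968356 242.20433368]
 [  0.           0.           1.        ]] [[ 0.99146255 -0.12938546  0.01616832]
 [-0.09131401 -0.77748297 -0.62223949]
 [ 0.09307933  0.61545075 -0.78265996]] [-586.3784281   162.74584917 1078.023226  ]
caddy [(0.72, [544, 201, 0])]
knob [(0.5, [506, 209, 126])]Traceback (most recent call last):
  File "<stdin>", line 9, in <module>
ValueError: it knows: caddy, cart, cart0_mid, cart1_mid, cart2_mid, cart3_mid, cart4_mid, clip, dish, knob, spoon, straws, tray
```

Run:
```python
from workcell import ctrl
import cv2
for c in ("side","top"):
    im=ctrl.get_image(c); cv2.imwrite(f"pics/{c}1.png",im["pixels"][:,:,::-1])
    print(c,im["R"].tolist(),im["t"])
    for n in ("caddy","knob","tray","dish","straws","clip","spoon","cart","cart0_mid"):
        print(n,[(round(d["p"],2),[round(float(x)) for x in d["location"]]) for d in ctrl.pinpoint(c,n)])
```

```text
side [[0.9914625507267505, -0.12938545539766377, 0.01616831586607502], [-0.09131401279910463, -0.7774829734884581, -0.6222394852483013], [0.09307932946111597, 0.6154507534052461, -0.7826599571716852]] [-586.3784281   162.74584917 1078.023226  ]
caddy [(0.63, [549, 205, 1])]
knob [(0.49, [504, 211, 127])]
tray [(0.85, [554, -238, -3])]
dish [(0.64, [801, -44, -2])]
straws [(0.76, [772, 231, 0]), (0.59, [505, 211, 124])]
clip [(0.63, [782, 101, 3])]
spoon [(0.7, [783, -246, 2]), (0.59, [460, 221, 52]), (0.54, [546, 203, -3])]
cart [(0.94, [459, 219, 14]), (0.91, [612, 129, 11]), (0.73, [691, 424, -4]), (0.69, [635, 240, 9])]
cart0_mid [(0.82, [458, 223, 50])]
top [[-0.02727121988350188, -0.9995917391964697, -0.00852264608221044], [-0.987252469892278, 0.028270033916204612, -0.15663130553619706], [0.15680829460734078, 0.004142476620762437, -0.9876203717166754]] [  72.90317957  618.07270942 1031.46682599]
caddy [(0.7, [546, 202, -4])]
knob [(0.53, [507, 213, 124])]
tray [(0.69, [551, -232, 1])]
dish [(0.87, [799, -43, -4])]
straws [(0.81, [766, 238, 2])]
clip [(0.69, [784, 106, -2])]
spoon []
cart [(0.83, [688, 429, 0]), (0.61, [614, 135, 14]), (0.49, [454, 221, 12]), (0.26, [504, 213, 124])]
cart0_mid [(0.75, [453, 222, 57]), (0.21, [453, 222, 12])]
```

View pics/side0.png

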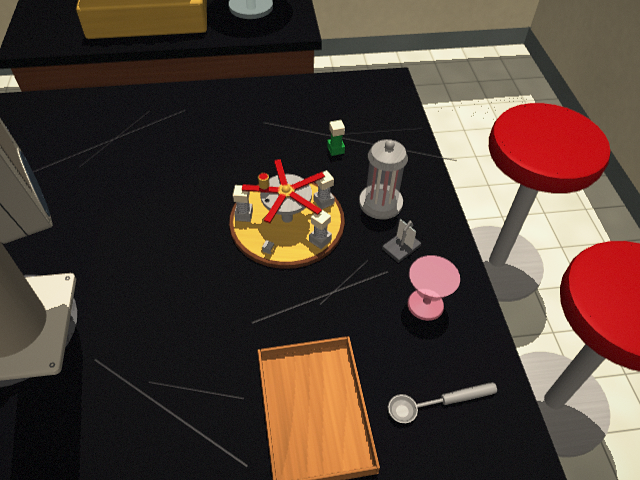

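View pics/top1.png

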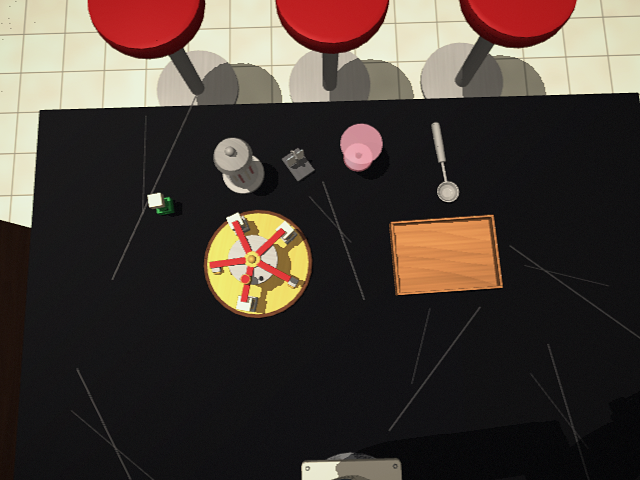

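Run:
```python
import cv2
a=cv2.imread("pics/top1.png")[190:330,190:330]; b=cv2.imread("pics/side0.png")[145:275,220:355]
cv2.imwrite("pics/c1.png",cv2.hconcat([cv2.resize(a,(400,400),interpolation=3),cv2.resize(b,(400,400),interpolation=3)]))
```

```text
(no output)
```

View pics/c1.png

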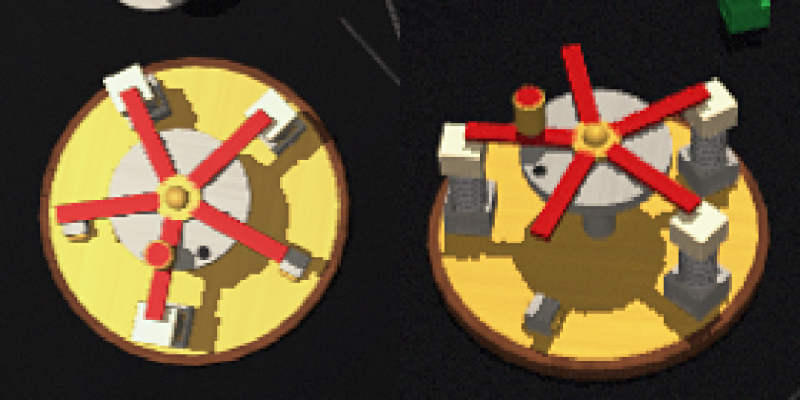

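```bash
cat > h.py <<'E'
from workcell import ctrl
import numpy as np, cv2
from scipy.spatial.transform import Rotation as Ro
from scipy.optimize import minimize
def cam(c):
    im=ctrl.get_image(c); return im
def proj(im,P):
    P=np.atleast_2d(P).astype(float); X=P@np.array(im["R"]).T+np.array(im["t"]); K=np.array(im["camera_matrix"])
    x=X@K.T; return x[:,:2]/x[:,2:]
def back(im,uv,z):
    K=np.array(im["camera_matrix"]);R=np.array(im["R"]);t=np.array(im["t"])
    d=R.T@np.linalg.inv(K)@np.array([uv[0],uv[1],1.]); o=-R.T@t
    return o+d*(z-o[2])/d[2]
def save(im,name,box=None,s=1):
    p=im["pixels"][:,:,::-1]
    if box: p=p[box[1]:box[3],box[0]:box[2]]
    cv2.imwrite("pics/"+name,cv2.resize(p,None,fx=s,fy=s,interpolation=cv2.INTER_CUBIC))
def plan(pos,ang,tilt=None):
    """pos TCP target mm, ang = world direction (deg) of jaw x axis (tool down)"""
    o=ctrl.get_obs(); R=Ro.from_rotvec(o["orientation"]).as_matrix()
    best=None
    for a in (ang,ang+180):
        a=np.radians(a); x=np.array([np.cos(a),np.sin(a),0]); z=np.array([0,0,-1.]); y=np.cross(z,x)
        T=np.c_[x,y,z]; rv=Ro.from_matrix(R.T@T).as_rotvec()
        if best is None or np.linalg.norm(rv)<np.linalg.norm(best): best=rv
    d=R.T@(np.array(pos)-o["ee_pos"])
    print("pos",o["ee_pos"].round(1),"jaw",np.degrees(np.arctan2(R[1,0],R[0,0])).round(1),"tilt",R[:,2].round(3),"w",round(o["width"],1),"F",o["ft_force"].round(1),"t",round(o["t"],2))
    print("shift mm",d.round(1),"norm",(d/150).round(3),"turn",(best/np.radians(60)).round(3),"q6",o["qpos"].round(2))
E
python3 - <<'E'
from h import *
from scipy.ndimage import distance_transform_edt as E
ims=[cam("top"),cam("side")]
boxes=[(190,190,330,330),(220,145,355,275)]
ms=[]
for im,b in zip(ims,boxes):
    p=im["pixels"].astype(int); m=(p[...,0]>110)&(p[...,1]<70)&(p[...,2]<70)
    k=np.zeros_like(m);k[b[1]:b[3],b[0]:b[2]]=1; ms.append(m&k)
    print(m.sum(),(m&k).sum())
dts=[(E(~m),E(m),m) for m in ms]
def star(cx,cy,th,z):
    out=[]
    for i in range(5):
        a=th+i*2*np.pi/5;u=np.array([np.cos(a),np.sin(a)]);v=np.array([-u[1],u[0]])
        out.append([[*(np.array([cx,cy])+u*r+v*w),z] for r,w in((18,-7),(92,-7),(92,7),(18,7))])
    return out
def cost(p,which=(0,1)):
    c=0
    for k in which:
        im=ims[k]; r=np.zeros((480*4,640*4),np.uint8)
        for poly in star(p[0],p[1],p[2],105):
            q=(proj(im,poly)*4+1.5).astype(np.int32); cv2.fillPoly(r,[q],255)
        f=cv2.resize(r,(640,480),interpolation=cv2.INTER_AREA)/255.
        c+=np.abs(f-ms[k]).sum()
    return c
for w in ((0,),(1,),(0,1)):
    r=minimize(cost,[546,203,np.radians(169)],args=(w,),method="Nelder-Mead",options=dict(initial_simplex=[[546,203,2.95],[554,203,2.95],[546,211,2.95],[540,199,3.03]],xatol=.05,fatol=.05))
    print(w,r.x[:2].round(1),np.degrees(r.x[2]).round(2),r.fun)
cx,cy,th=r.x
for n,im in zip(("t","s"),ims):
    p=im["pixels"].copy()
    for poly in star(cx,cy,th,105): cv2.polylines(p,[proj(im,poly).astype(int)],True,(0,255,0))
    for i in (0,2,3):
        a=th+i*2*np.pi/5
        u=np.array([np.cos(a),np.sin(a)]);v=np.array([-u[1],u[0]])
        q=[[*(np.array([cx,cy])+u*(95+15*s)+v*15*t),94] for s,t in((-1,-1),(1,-1),(1,1),(-1,1))]
        cv2.polylines(p,[proj(im,q).astype(int)],True,(0,0,255)); print(i,(np.array([cx,cy])+u*95).round(1),np.degrees(a)%360)
    b=boxes[n=="s"]; im2=dict(im,pixels=p); save(im2,f"fit_{n}.png",b,4)
print("knob",cx+45*np.cos(th),cy+45*np.sin(th))
for c in ("top","side"):
    print([(round(d["p"],2),d["location"]) for d in ctrl.pinpoint(c,"tray")])
plan([cx+45*np.cos(th),cy+45*np.sin(th),180],np.degrees(th)+90)
E
```

```text
12163 1267
14116 1141
(0,) [548.5 200.6] 168.18 515.9333333333333
(1,) [549.6 200.7] 168.15 449.91764705882355
(0, 1) [549.1 200.6] 168.24 979.8666666666666
0 [456.1 219.9] 168.24132950446935
2 [613.  130.2] 312.2413295044693
3 [635.8 239.6] 24.24132950446932
0 [456.1 219.9] 168.24132950446935
2 [613.  130.2] 312.2413295044693
3 [635.8 239.6] 24.24132950446932
knob 505.0873768128763 209.74432875382607
[(0.69, [553.2, -232.6, 0.2])]
[(0.73, [555.4, -235.4, -4.1])]
pos [ 241.  -576.7  222.7] jaw -67.3 tilt [ 0.  0. -1.] w 87.9 F [ 0.1 -0.4  0.7] t 1.35
shift mm [-623.8 -546.9   42.7] norm [-4.159 -3.646  0.285] turn [-0.     0.     0.574] q6 [-1.19  0.42  1.63  0.    1.09 -0.02]
```

```bash
python3 -c "
import cv2
a=cv2.imread('pics/fit_t.png');b=cv2.imread('pics/fit_s.png')
cv2.imwrite('pics/fit.png',cv2.hconcat([cv2.resize(a,(400,400)),cv2.resize(b,(400,400))]))"
```

```text
(no output)
```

View pics/fit.png

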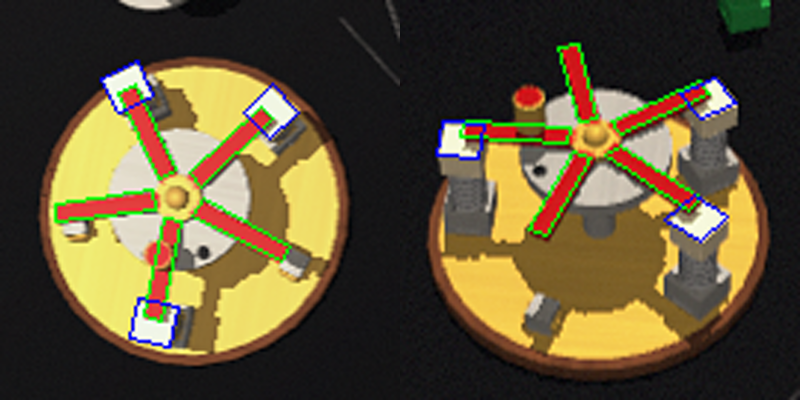

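Call:
move_arm(
  motion=[
    [[-0.15,-0.13,0],[0,0,0]],
    [[-0.35,-0.31,0],[0,0,0]],
    [[-0.6,-0.53,0],[0,0,0]],
    [[-0.8,-0.7,0],[0,0,0]],
    [[-1,-0.88,0],[0,0,0]],
  ],
  gripper=0.55,
)

```text
t: 1.98
ee_pos: [305.2, -386.1, 222.8]
orientation: [2.615, -1.741, 0.001]
ft_force: [0.0, -0.6, -0.5]
width: 48.3
```

Call:
move_arm(
  motion=[
    [[-0.2,-0.18,0],[0,0,0]],
    [[-0.4,-0.35,0],[0,0,0]],
    [[-0.6,-0.53,0],[0,0,0]],
    [[-0.8,-0.7,0],[0,0,0]],
    [[-1,-0.88,0],[0,0,0]],
  ],
)

```text
t: 2.6
ee_pos: [369.3, -196.9, 222.9]
orientation: [-2.615, 1.742, -0.001]
ft_force: [1.2, -0.5, -0.8]
width: 48.5
```

Call:
move_arm(
  motion=[
    [[-0.2,-0.18,0],[0,0,0]],
    [[-0.4,-0.35,0],[0,0,0]],
    [[-0.6,-0.53,0],[0,0,0]],
    [[-0.8,-0.7,0],[0,0,0]],
    [[-1,-0.88,0],[0,0,0]],
  ],
)

```text
t: 3.22
ee_pos: [433.3, -7.5, 222.9]
orientation: [-2.615, 1.741, -0.001]
ft_force: [0.4, -0.9, 0.6]
width: 48.3
```

Call:
move_arm(
  motion=[
    [[-0.2,-0.18,0],[0,0,0.1]],
    [[-0.4,-0.35,0],[0,0,0.24]],
    [[-0.6,-0.53,0],[0,0,0.38]],
    [[-0.8,-0.7,0],[0,0,0.5]],
    [[-1,-0.88,0],[0,0,0.57]],
  ],
)

```text
t: 3.85
ee_pos: [497.1, 181.9, 222.8]
orientation: [-1.984, 2.436, -0.0]
ft_force: [0.5, -0.8, -0.3]
width: 48.5
```

Run:
```python
from h import *
plan([505.1,209.7,160],78.2)
```

```text
pos [497.1 181.9 222.8] jaw -101.7 tilt [ 0.  0. -1.] w 48.5 F [ 0.5 -0.8 -0.3] t 3.85
shift mm [-28.9  -2.1  62.8] norm [-0.192 -0.014  0.419] turn [-0.     0.     0.002] q6 [ 0.33  0.28  1.84 -0.    1.02  2.1 ]
```

Call:
move_arm(
  motion=[
    [[-0.05,0,0.05],[0,0,0]],
    [[-0.1,-0.01,0.15],[0,0,0]],
    [[-0.16,-0.014,0.28],[0,0,0]],
    [[-0.19,-0.014,0.38],[0,0,0]],
    [[-0.193,-0.014,0.42],[0,0,0.002]],
  ],
)

```text
t: 4.47
ee_pos: [503.9, 208.0, 158.0]
orientation: [1.983, -2.434, -0.001]
ft_force: [-0.3, 0.7, 0.3]
width: 47.9
```

Run:
```python
from h import *
plan([505.1,209.7,111],78.2)
a=cam("side"); save(a,"k1.png",(200,100,360,280),3.3)
```

```text
pos [503.9 208.  158. ] jaw -101.7 tilt [-0.002 -0.001 -1.   ] w 47.9 F [-0.3  0.7  0.3] t 4.47
shift mm [-2.  -0.9 47. ] norm [-0.013 -0.006  0.313] turn [ 0.002 -0.001  0.002] q6 [ 0.37  0.4   1.85 -0.    0.9   2.14]
```

View pics/k1.png

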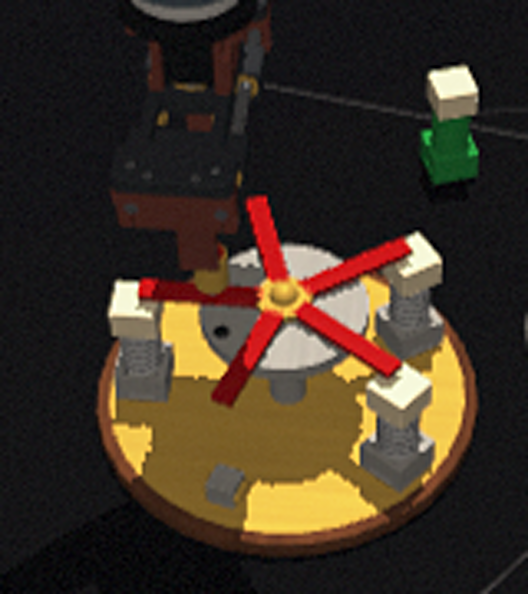

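Call:
move_arm(
  motion=[
    [[0,0,0.05],[0,0,0]],
    [[0,0,0.14],[0,0,0]],
    [[0,0,0.24],[0,0,0]],
    [[0,0,0.3],[0,0,0]],
    [[0,0,0.32],[0,0,0]],
  ],
)

```text
t: 5.15
ee_pos: [504.2, 208.3, 110.7]
orientation: [1.984, -2.434, -0.001]
ft_force: [0.0, 0.3, 0.5]
width: 48.9
```

Call:
move_arm(
  motion=[
    [[0,0,0],[0,0,0]],
    [[0,0,0],[0,0,0]],
    [[0,0,0],[0,0,0]],
    [[0,0,0],[0,0,0]],
    [[0,0,0],[0,0,0]],
  ],
  gripper=0,
)

```text
t: 5.78
ee_pos: [505.0, 209.2, 112.1]
orientation: [-1.984, 2.434, 0.0]
ft_force: [-1.0, 5.9, 1.4]
width: 21.7
```

Run:
```python
from h import *
plan([505.1,209.7,111],78.2)
```

```text
pos [505.  209.2 112.1] jaw -101.7 tilt [ 0.001  0.001 -1.   ] w 21.7 F [-1.   5.9  1.4] t 5.78
shift mm [-0.5  0.   1.1] norm [-0.003  0.     0.008] turn [-0.001  0.001  0.002] q6 [0.37 0.47 1.88 0.   0.8  2.14]
```

Call:
move_arm(
  motion=[
    [[0,0,-0.02],[0,0,0]],
    [[0,0,-0.04],[0,0,0]],
    [[0,0,-0.065],[0,0,0]],
    [[0,0,-0.085],[0,0,0]],
    [[0,0,-0.085],[0,0,0]],
  ],
)

```text
t: 6.4
ee_pos: [504.9, 208.7, 124.5]
orientation: [-1.985, 2.435, -0.0]
ft_force: [1.4, 4.8, -5.6]
width: 21.2
```

Run:
```python
from h import *
import numpy as np
plan([505.1,209.7,111],78.2)
o=ctrl.get_obs(); R=Ro.from_rotvec(o["orientation"]).as_matrix()
c=np.array([549.1,200.6]); p0=o["ee_pos"][:2]
p0=c+45*np.array([np.cos(np.radians(168.24)),np.sin(np.radians(168.24))])
for k in range(0,11):
    g=np.radians(3.6*k+0); M=np.array([[np.cos(g),-np.sin(g)],[np.sin(g),np.cos(g)]])
    d=c+M@(p0-c)-p0
    print(k,(R.T@np.array([*d,0])/150).round(3),(R.T@[0,0,g]/np.radians(60)).round(3))
```

```text
pos [504.9 208.7 124.5] jaw -101.6 tilt [ 0.001  0.    -1.   ] w 21.2 F [ 1.4  4.8 -5.6] t 6.4
shift mm [-1.  -0.  13.5] norm [-0.007 -0.     0.09 ] turn [-0.     0.     0.003] q6 [0.37 0.45 1.87 0.   0.82 2.14]
0 [0. 0. 0.] [0. 0. 0.]
1 [ 0.019 -0.001 -0.   ] [-0.   -0.   -0.06]
2 [ 0.038 -0.002 -0.   ] [-0.   -0.   -0.12]
3 [ 0.056 -0.005 -0.   ] [-0.   -0.   -0.18]
4 [ 0.075 -0.009 -0.   ] [-0.   -0.   -0.24]
5 [ 0.093 -0.014 -0.   ] [-0.  -0.  -0.3]
6 [ 0.11  -0.021 -0.   ] [-0.   -0.   -0.36]
7 [ 0.128 -0.028 -0.   ] [-0.   -0.   -0.42]
8 [ 0.145 -0.037 -0.   ] [-0.   -0.   -0.48]
9 [ 0.161 -0.046 -0.   ] [-0.   -0.   -0.54]
10 [ 0.176 -0.057 -0.   ] [-0.  -0.  -0.6]
```

Call:
move_arm(
  motion=[
    [[0.019,-0.001,0],[0,0,-0.06]],
    [[0.038,-0.002,0],[0,0,-0.12]],
    [[0.056,-0.005,0],[0,0,-0.18]],
    [[0.075,-0.009,0],[0,0,-0.24]],
    [[0.093,-0.014,0],[0,0,-0.3]],
  ],
)

```text
t: 7.02
ee_pos: [504.7, 194.7, 124.5]
orientation: [-2.342, 2.091, -0.001]
ft_force: [2.7, 5.7, -5.0]
width: 21.0
```

Call:
move_arm(
  motion=[
    [[0.019,-0.001,0],[0,0,-0.06]],
    [[0.038,-0.002,0],[0,0,-0.12]],
    [[0.056,-0.005,0],[0,0,-0.18]],
    [[0.075,-0.009,0],[0,0,-0.24]],
    [[0.093,-0.014,0],[0,0,-0.3]],
  ],
)

```text
t: 7.65
ee_pos: [508.3, 182.6, 124.7]
orientation: [-2.636, 1.701, 0.001]
ft_force: [-1.3, 22.1, -5.5]
width: 21.2
```

Run:
```python
from h import *
a=np.radians(168.24+36)
plan([549.1+45*np.cos(a),200.6+45*np.sin(a),112],78.2+36)
a=cam("side"); save(a,"k2.png",(200,100,360,280),3.3)
```

```text
pos [508.3 182.6 124.7] jaw -65.7 tilt [ 0.002  0.004 -1.   ] w 21.2 F [-1.3 22.1 -5.5] t 7.65
shift mm [ 0.4  0.5 12.7] norm [0.003 0.003 0.085] turn [-0.003  0.003  0.002] q6 [0.32 0.44 1.89 0.   0.81 1.46]
```

View pics/k2.png

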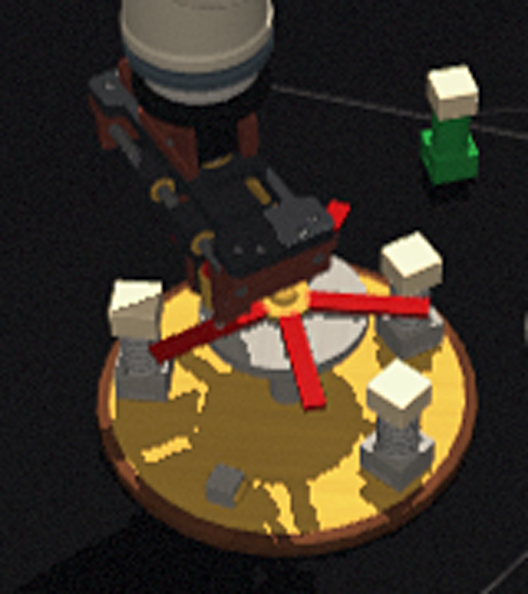

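Call:
move_arm(
  motion=[
    [[-0.004,0,0.02],[0,0,0]],
    [[-0.004,0,0.04],[0,0,0]],
    [[-0.004,0,0.06],[0,0,0]],
    [[-0.004,0,0.083],[0,0,0]],
    [[-0.004,0,0.083],[0,0,0]],
  ],
)

```text
t: 8.32
ee_pos: [508.2, 182.9, 116.1]
orientation: [-2.636, 1.702, -0.001]
ft_force: [-12.1, 7.5, 35.0]
width: 21.1
```

Call:
move_arm(
  motion=[
    [[0,0,0],[0,0,0]],
    [[0,0,0],[0,0,0]],
    [[0,0,-0.03],[0,0,0]],
    [[0,0,-0.03],[0,0,0]],
    [[0,0,-0.03],[0,0,0]],
  ],
  gripper=0.5,
)

```text
t: 8.95
ee_pos: [507.3, 181.2, 116.3]
orientation: [2.64, -1.703, -0.0]
ft_force: [-0.3, -0.4, -0.8]
width: 44.1
```

Call:
move_arm(
  motion=[
    [[0,0,-0.1],[0,0,0]],
    [[0,0,-0.25],[0,0,0]],
    [[0,0,-0.45],[0,0,0]],
    [[-0.2,-0.2,-0.65],[0,0,0]],
    [[-0.5,-0.6,-0.85],[0,0,0]],
  ],
)

```text
t: 9.57
ee_pos: [550.6, 272.2, 240.1]
orientation: [-2.638, 1.704, -0.002]
ft_force: [0.5, 0.2, -0.3]
width: 44.0
```

Run:
```python
from h import *
plan([0,0,0],0)
for c,b in (("side",(210,120,360,270)),("top",(180,180,330,330))):
    a=cam(c); save(a,f"k3{c}.png",b,2.6)
    for n in ("knob",): print(ctrl.pinpoint(c,n))
import cv2
cv2.imwrite("pics/k3.png",cv2.hconcat([cv2.imread("pics/k3side.png"),cv2.imread("pics/k3top.png")]))
```

```text
pos [550.6 272.2 240.1] jaw -65.7 tilt [ 0.002  0.001 -1.   ] w 44.0 F [ 0.5  0.2 -0.3] t 9.57
shift mm [ 21.8 614.3 239. ] norm [0.145 4.095 1.594] turn [-1.000e-03 -1.000e-03 -1.095e+00] q6 [ 0.44  0.39  1.64 -0.    1.11  1.59]
[{'location': [507.1, 182.6, 126.2], 'p': 0.54}]
[{'location': [510.3, 186.3, 123.6], 'p': 0.53}]
```

View pics/k3.png

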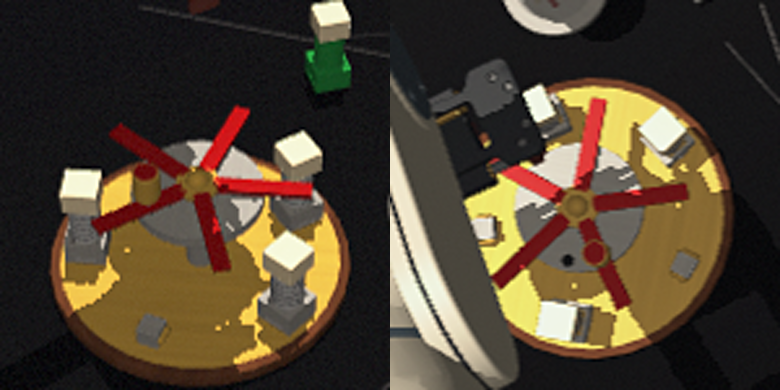

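Run:
```python
from h import *
a=np.radians(204.24); p=[549.1+45*np.cos(a),200.6+45*np.sin(a)]
im=cam("side")
print([proj(im,[*p,z]).round(1) for z in (139,143,148)])
ims=[im,cam("top")]
for im,b in zip(ims,((255,170,280,205),(245,265,275,290))):
    px=im["pixels"].astype(int)
    m=(px[...,0]>90)&(px[...,1]<70)&(px[...,2]<70)&(px[...,0]>2.2*px[...,1])
    n,l,s,c=cv2.connectedComponentsWithStats(m.astype(np.uint8),connectivity=4)
    for i in range(1,n):
        if s[i,4]>8 and b[0]-15<c[i][0]<b[2]+15 and b[1]-15<c[i][1]<b[3]+15: print(s[i],c[i].round(1))
    o=px.copy().astype(np.uint8)
    for z,col in ((139,(0,255,0)),(148,(0,255,255))):
        q=[[p[0]+9*np.cos(t),p[1]+9*np.sin(t),z] for t in np.linspace(0,6.28,24)]
        cv2.polylines(o,[ (proj(im,q)*1).round().astype(np.int32)],True,col)
    save(dict(im,pixels=o),f"kz{b[0]}.png",(b[0]-20,b[1]-20,b[0]+40,b[1]+40),6)
    save(im,f"kzr{b[0]}.png",(b[0]-20,b[1]-20,b[0]+40,b[1]+40),6)
R=[cv2.imread(f"pics/{x}.png") for x in("kz255","kzr255")]
cv2.imwrite("pics/kz.png",cv2.hconcat(R))
```

```text
[array([[265.3, 186.2]]), array([[265.2, 184.8]]), array([[265.1, 183.1]])]
[253 168  30  21 213] [266.7 179.6]
[245 191  36  18 165] [262.5 199.9]
[285 194  14  31 197] [291.1 208.6]
[227 246  19  13 107] [237.  250.9]
[258 251  37  10 223] [276.  255.5]
[222 262  27  28 189] [234.6 274.9]
[253 264   8   9  49] [256.1 268.3]
[255 273   8   9  52] [258.2 276.8]
[260 280  13  19 104] [265.9 289.2]
```

View pics/kz.png

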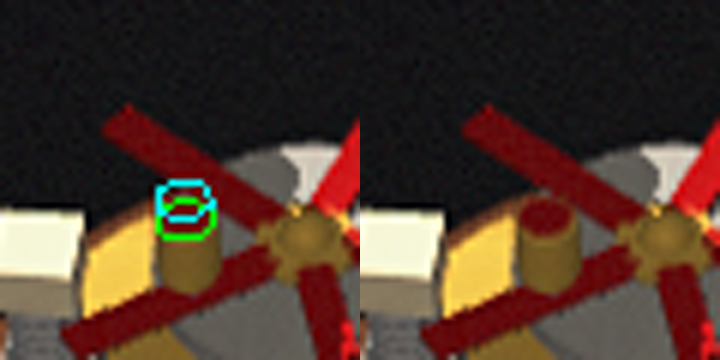

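Run:
```python
from h import *
im=cam("side"); im2=dict(im,pixels=cv2.imread("pics/side0.png")[:,:,::-1])
print(proj(im,[[505.1,209.7,139]]))
save(im2,"ka.png",(233,147,293,207),6); save(im,"kb.png",(235,150,295,210),6)
cv2.imwrite("pics/kab.png",cv2.hconcat([cv2.imread("pics/ka.png"),cv2.imread("pics/kb.png")]))
```

```text
[[262.86661258 176.5929849 ]]
```

View pics/kab.png

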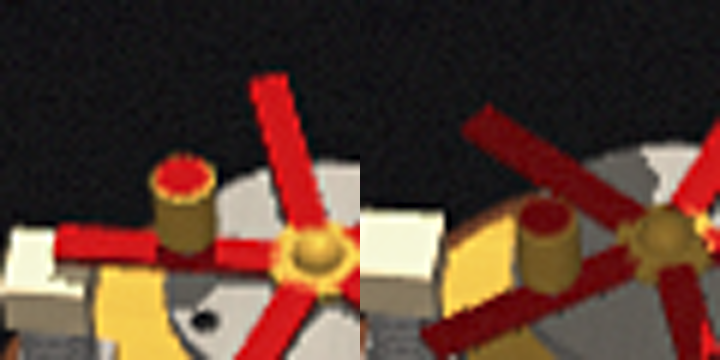

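Run:
```python
from h import *
plan([635.8,239.6,140],114.2)
```

```text
pos [549.1 270.6 236.5] jaw -65.7 tilt [-0.002 -0.001 -1.   ] w 44.2 F [ 0.2  0.8 -0.4] t 9.93
shift mm [ 64.  -66.4  96.4] norm [ 0.427 -0.443  0.643] turn [ 0.002 -0.     0.002] q6 [ 0.44  0.39  1.65 -0.    1.11  1.58]
```

Call:
move_arm(
  motion=[
    [[0.06,-0.06,0],[0,0,0]],
    [[0.17,-0.18,0.15],[0,0,0]],
    [[0.3,-0.31,0.35],[0,0,0]],
    [[0.4,-0.41,0.55],[0,0,0]],
    [[0.427,-0.443,0.643],[0,0,0]],
  ],
  gripper=0.6,
)

```text
t: 10.55
ee_pos: [637.4, 239.1, 138.4]
orientation: [2.636, -1.704, -0.003]
ft_force: [-0.0, 0.2, 0.0]
width: 52.5
```

Run:
```python
from h import *
import time
ctrl.get_image("top");ctrl.get_image("top")
plan([635.8,239.6,64],114.2)
a=cam("side"); save(a,"m1.png",(230,90,410,270),3.3)
```

```text
pos [636.6 239.7 138.8] jaw -65.7 tilt [-0.003 -0.001 -1.   ] w 52.7 F [ 0.4 -0.   0.2] t 10.65
shift mm [-0.2  0.5 74.8] norm [-0.001  0.003  0.499] turn [0.003 0.    0.001] q6 [0.34 0.6  1.55 0.   1.   1.49]
```

View pics/m1.png

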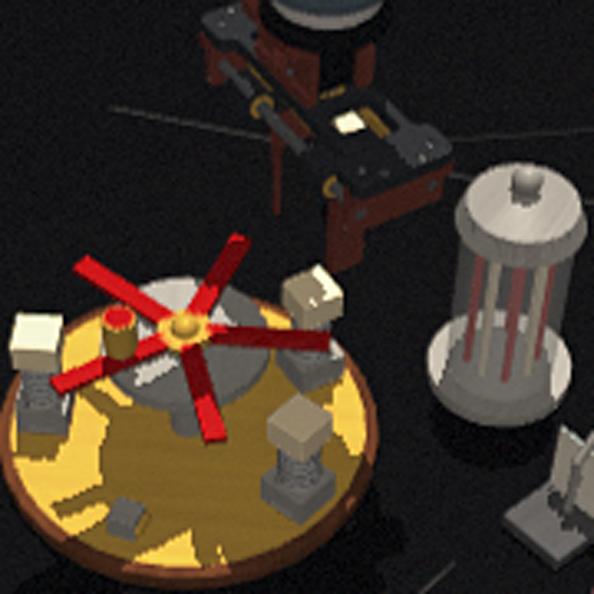

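Call:
move_arm(
  motion=[
    [[0,0,0.05],[0,0,0]],
    [[0,0,0.17],[0,0,0]],
    [[0,0,0.32],[0,0,0]],
    [[0,0,0.45],[0,0,0]],
    [[0,0,0.495],[0,0,0]],
  ],
)

```text
t: 11.32
ee_pos: [635.8, 240.5, 64.0]
orientation: [2.638, -1.701, -0.003]
ft_force: [-0.6, -0.5, 0.0]
width: 53.0
```

Call:
move_arm(
  motion=[
    [[0,0,0],[0,0,0]],
    [[0,0,0],[0,0,0]],
    [[0,0,0],[0,0,0]],
    [[0,0,0],[0,0,0]],
    [[0,0,0],[0,0,0]],
  ],
  gripper=0,
)

```text
t: 11.95
ee_pos: [637.7, 241.3, 67.3]
orientation: [-2.639, 1.702, -0.001]
ft_force: [-0.1, 1.6, 3.6]
width: 30.0
```

Call:
move_arm(
  motion=[
    [[0,0,-0.03],[0,0,0]],
    [[0,0,-0.06],[0,0,0]],
    [[0,0,-0.09],[0,0,0]],
    [[0,0,-0.13],[0,0,0]],
    [[0,0,-0.18],[0,0,0]],
  ],
)

```text
t: 12.58
ee_pos: [637.2, 240.9, 94.2]
orientation: [-2.64, 1.703, -0.0]
ft_force: [-0.6, -0.0, -1.5]
width: 29.8
```

Call:
move_arm(
  motion=[
    [[0,0,-0.1],[0,0,0]],
    [[0,0,-0.3],[0,0,0]],
    [[0,0,-0.5],[0,0,0]],
    [[0,0,-0.75],[0,0,0]],
    [[0,0,-0.9],[0,0,0]],
  ],
)

```text
t: 13.2
ee_pos: [637.9, 241.2, 231.9]
orientation: [-2.638, 1.701, -0.003]
ft_force: [1.4, 0.7, -0.6]
width: 29.7
```

```bash
cat > tray.py <<'E'
from h import *
def tray():
    im=ctrl.get_image("top"); px=im["pixels"]
    r=[d for d in ctrl.regions_of("top","tray")]
    p=ctrl.pinpoint("top","tray")
    print("pin",[(round(d["p"],2),d["location"]) for d in p][:2])
    if not r: return None
    m=np.array(r[0]["mask"]).astype(np.uint8)
    c,_=cv2.findContours(m,cv2.RETR_EXTERNAL,cv2.CHAIN_APPROX_NONE); c=max(c,key=cv2.contourArea)
    P=np.array([back(im,u[0],28)[:2] for u in c],np.float32)
    rect=cv2.minAreaRect(P); print("rect",rect,"p",r[0]["p"])
    return rect
E
python3 - <<'E'
from tray import *
r=tray(); 
plan([553,-300,220],0)
im=cam("top"); save(im,"m2.png")
E
```

```text
pin []
rect ((554.5137329101562, -231.8780975341797), (173.1034698486328, 248.5797882080078), 1.8718479871749878) p 0.69
pos [637.9 241.2 230.5] jaw -65.6 tilt [ 0.003  0.001 -1.   ] w 29.8 F [-0.2  0.9 -1. ] t 13.35
shift mm [458.  300.6   9.6] norm [3.053 2.004 0.064] turn [-0.003 -0.002 -1.094] q6 [ 0.34  0.5   1.49 -0.    1.15  1.49]
```

View pics/m2.png

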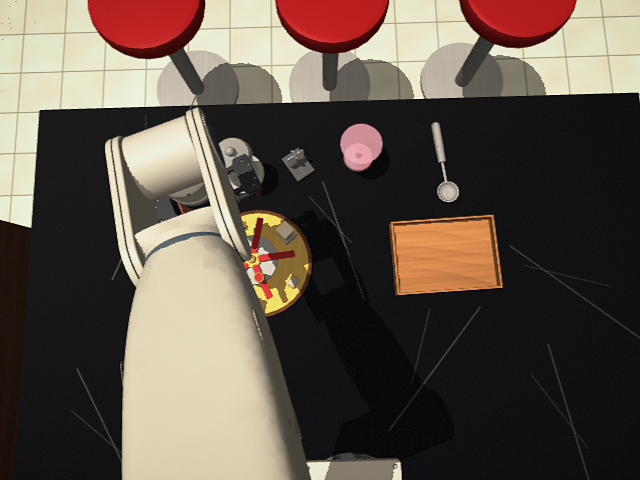

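Call:
move_arm(
  motion=[
    [[0.08,0.05,0],[0,0,0]],
    [[0.25,0.16,0],[0,0,0]],
    [[0.5,0.33,0],[0,0,0]],
    [[0.75,0.5,0],[0,0,0]],
    [[1.0,0.66,0],[0,0,0]],
  ],
)

```text
t: 14.02
ee_pos: [607.3, 61.3, 227.1]
orientation: [2.639, -1.702, -0.003]
ft_force: [0.4, 0.1, -1.4]
width: 29.8
```

Call:
move_arm(
  motion=[
    [[0.2,0.13,0],[0,0,0]],
    [[0.4,0.26,0],[0,0,0]],
    [[0.6,0.4,0],[0,0,0]],
    [[0.8,0.53,0],[0,0,0]],
    [[1.0,0.66,0],[0,0,0]],
  ],
)

```text
t: 14.65
ee_pos: [578.9, -115.7, 227.2]
orientation: [2.639, -1.703, -0.004]
ft_force: [1.4, 0.5, -0.5]
width: 29.8
```

Call:
move_arm(
  motion=[
    [[0.2,0.13,0],[0,0,-0.1]],
    [[0.4,0.26,0],[0,0,-0.22]],
    [[0.6,0.4,0],[0,0,-0.35]],
    [[0.8,0.55,0],[0,0,-0.47]],
    [[1.0,0.68,0],[0,0,-0.6]],
  ],
)

```text
t: 15.28
ee_pos: [547.6, -294.1, 227.0]
orientation: [-3.038, 0.798, 0.004]
ft_force: [0.3, -0.2, -1.4]
width: 30.1
```

Run:
```python
from h import *
plan([554,-300,100],2)
```

```text
pos [ 547.6 -294.1  227. ] jaw -29.4 tilt [-0.002  0.001 -1.   ] w 30.1 F [ 0.3 -0.2 -1.4] t 15.28
shift mm [  8.8   2.  127. ] norm [0.059 0.013 0.847] turn [-0.001  0.003 -0.524] q6 [-0.51  0.41  1.63 -0.    1.1   0.  ]
```

Call:
move_arm(
  motion=[
    [[0.01,0,0.08],[0,0,-0.05]],
    [[0.03,0.01,0.25],[0,0,-0.18]],
    [[0.05,0.01,0.5],[0,0,-0.33]],
    [[0.059,0.013,0.75],[0,0,-0.47]],
    [[0.059,0.013,0.85],[0,0,-0.524]],
  ],
)

```text
t: 15.9
ee_pos: [553.3, -298.2, 97.2]
orientation: [-3.138, -0.053, 0.008]
ft_force: [-0.3, 0.0, -0.9]
width: 29.8
```

Run:
```python
from h import *
from tray import *
ctrl.get_image("top");ctrl.get_image("top")
plan([554,-300,59],2); 
im=cam("side"); save(im,"m3.png",(220,240,460,480),2.5)
```

```text
pos [ 553.4 -298.1   97.7] jaw 1.8 tilt [-0.006  0.003 -1.   ] w 29.8 F [ 0.2  0.3 -1.2] t 16.0
shift mm [ 0.8  2.  38.7] norm [0.005 0.013 0.258] turn [-0.003  0.005 -0.003] q6 [-0.51  0.59  1.69 -0.    0.87 -0.54]
```

View pics/m3.png

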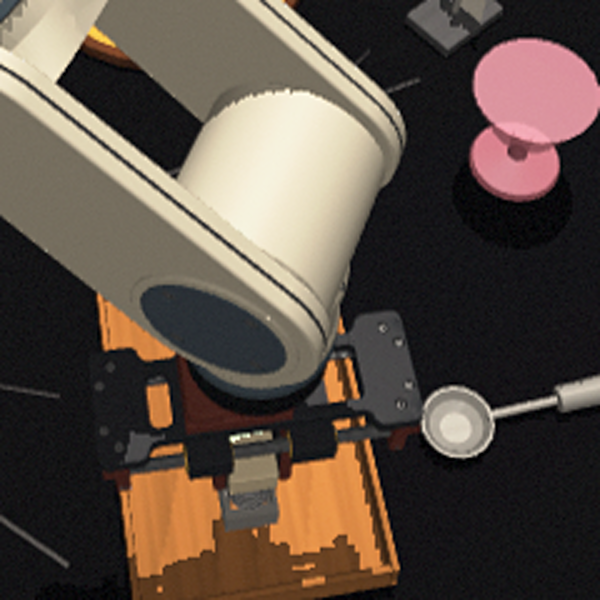

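Call:
move_arm(
  motion=[
    [[0,0,0.05],[0,0,0]],
    [[0,0,0.12],[0,0,0]],
    [[0,0,0.19],[0,0,0]],
    [[0,0,0.235],[0,0,0]],
    [[0,0,0.25],[0,0,0]],
  ],
)

```text
t: 16.68
ee_pos: [555.9, -298.6, 62.8]
orientation: [-3.141, -0.049, 0.001]
ft_force: [-0.1, -0.6, -0.2]
width: 29.9
```

Call:
move_arm(
  motion=[
    [[0,0,0.01],[0,0,0]],
    [[0,0,0.01],[0,0,0]],
    [[0,0,0.01],[0,0,0]],
    [[0,0,0.01],[0,0,0]],
    [[0,0,0.01],[0,0,0]],
  ],
)

```text
t: 17.3
ee_pos: [556.2, -298.9, 62.1]
orientation: [3.141, 0.049, 0.0]
ft_force: [0.3, 0.6, -0.3]
width: 29.6
```

Call:
move_arm(
  motion=[
    [[0,0,0.01],[0,0,0]],
    [[0,0,0.02],[0,0,0]],
    [[0,0,0.02],[0,0,0]],
    [[0,0,0.02],[0,0,0]],
    [[0,0,0.02],[0,0,0]],
  ],
)

```text
t: 17.92
ee_pos: [556.2, -298.8, 59.0]
orientation: [3.141, 0.049, 0.0]
ft_force: [-0.3, 0.1, -0.8]
width: 29.7
```

Call:
move_arm(
  motion=[
    [[0,0,0.01],[0,0,0]],
    [[0,0,0.02],[0,0,0]],
    [[0,0,0.02],[0,0,0]],
    [[0,0,0.02],[0,0,0]],
    [[0,0,0.02],[0,0,0]],
  ],
)

```text
t: 18.55
ee_pos: [556.4, -299.1, 58.3]
orientation: [3.141, 0.049, 0.001]
ft_force: [-5.4, 2.6, 17.9]
width: 29.7
```

Call:
move_arm(
  motion=[
    [[0,0,-0.015],[0,0,0]],
    [[0,0,-0.015],[0,0,0]],
    [[0,0,-0.015],[0,0,0]],
    [[0,0,-0.015],[0,0,0]],
    [[0,0,-0.05],[0,0,0]],
  ],
  gripper=0.6,
)

```text
t: 19.18
ee_pos: [555.8, -298.6, 63.1]
orientation: [-3.141, -0.049, 0.002]
ft_force: [-0.3, -0.1, 0.3]
width: 52.3
```

Call:
move_arm(
  motion=[
    [[0,0,-0.15],[0,0,0]],
    [[0,0,-0.35],[0,0,0]],
    [[0,0,-0.6],[0,0,0]],
    [[0,0.1,-0.8],[0,0,0]],
    [[0,0.3,-0.95],[0,0,0]],
  ],
)

```text
t: 19.8
ee_pos: [558.0, -343.7, 208.0]
orientation: [3.141, 0.052, 0.002]
ft_force: [0.6, -0.3, -0.9]
width: 52.0
```

Run:
```python
from h import *
plan([613,130.2,180],42.2)
im=cam("side"); save(im,"m4.png",(220,180,460,480),2)
```

```text
pos [ 558.  -343.7  208. ] jaw 1.9 tilt [ 0.001 -0.001 -1.   ] w 52.0 F [ 0.6 -0.3 -0.9] t 19.8
shift mm [  70.4 -471.8   27.8] norm [ 0.47  -3.145  0.186] turn [ 0.001 -0.001 -0.672] q6 [-0.57  0.48  1.57  0.    1.09 -0.6 ]
```

View pics/m4.png

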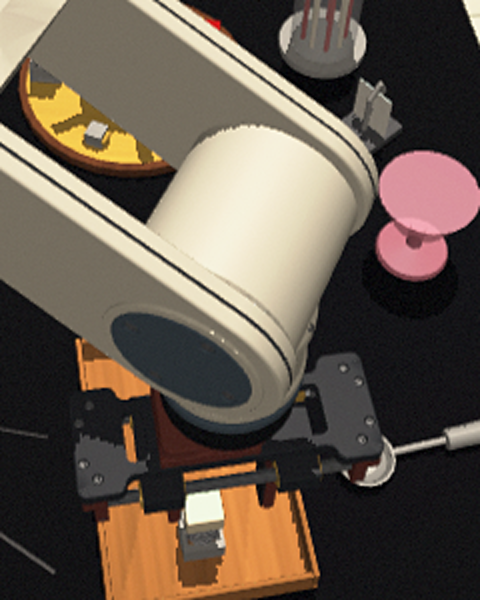

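Call:
move_arm(
  motion=[
    [[0.01,-0.1,0],[0,0,0]],
    [[0.04,-0.3,0],[0,0,0]],
    [[0.08,-0.55,0],[0,0,0]],
    [[0.12,-0.8,0],[0,0,0]],
    [[0.15,-1.0,0],[0,0,0]],
  ],
)

```text
t: 20.48
ee_pos: [574.2, -189.8, 204.7]
orientation: [-3.14, -0.051, 0.004]
ft_force: [0.3, -0.0, -0.3]
width: 52.3
```

Call:
move_arm(
  motion=[
    [[0.03,-0.2,0],[0,0,0]],
    [[0.06,-0.4,0],[0,0,0]],
    [[0.09,-0.6,0],[0,0,0]],
    [[0.12,-0.8,0],[0,0,0]],
    [[0.15,-1.0,0],[0,0,0]],
  ],
)

```text
t: 21.1
ee_pos: [591.6, -40.0, 204.8]
orientation: [-3.141, -0.051, 0.004]
ft_force: [0.1, 0.3, 0.0]
width: 52.9
```

Call:
move_arm(
  motion=[
    [[0.03,-0.22,0],[0,0,-0.1]],
    [[0.07,-0.45,0],[0,0,-0.25]],
    [[0.11,-0.7,0],[0,0,-0.4]],
    [[0.14,-0.9,0],[0,0,-0.55]],
    [[0.16,-1.0,0],[0,0,-0.67]],
  ],
)

```text
t: 21.72
ee_pos: [610.5, 111.0, 204.7]
orientation: [-2.928, -1.135, 0.004]
ft_force: [0.1, 0.3, -0.8]
width: 52.5
```

Run:
```python
from h import *
plan([613,130.2,110],42.2)
```

```text
pos [610.5 111.  204.7] jaw 42.4 tilt [-0.003  0.    -1.   ] w 52.5 F [ 0.1  0.3 -0.8] t 21.73
shift mm [ 15.  -12.3  94.7] norm [ 0.1   -0.082  0.631] turn [-0.002  0.002  0.003] q6 [ 0.16  0.44  1.65  0.    1.05 -0.58]
```

Call:
move_arm(
  motion=[
    [[0.05,-0.04,0.05],[0,0,0]],
    [[0.09,-0.075,0.2],[0,0,0]],
    [[0.1,-0.082,0.4],[0,0,0]],
    [[0.1,-0.082,0.57],[0,0,0]],
    [[0.1,-0.082,0.63],[0,0,0.002]],
  ],
)

```text
t: 22.35
ee_pos: [613.2, 127.3, 109.0]
orientation: [-2.935, -1.119, 0.007]
ft_force: [-0.1, 0.2, 0.6]
width: 52.6
```

Run:
```python
from h import *
ctrl.get_image("top");ctrl.get_image("top")
plan([613,130.2,66],42.2)
```

```text
pos [614.2 127.2 110.2] jaw 41.8 tilt [-0.003 -0.    -1.   ] w 52.6 F [-0.4 -0.5 -0.5] t 22.45
shift mm [ 1.2 -2.9 44.2] norm [ 0.008 -0.019  0.294] turn [-0.001  0.002 -0.007] q6 [ 0.19  0.57  1.69  0.    0.89 -0.54]
```

Call:
move_arm(
  motion=[
    [[0.005,-0.015,0.04],[0,0,0]],
    [[0.008,-0.019,0.12],[0,0,0]],
    [[0.008,-0.019,0.22],[0,0,0]],
    [[0.008,-0.019,0.28],[0,0,0]],
    [[0.008,-0.019,0.295],[0,0,0]],
  ],
)

```text
t: 23.08
ee_pos: [613.8, 130.1, 66.2]
orientation: [-2.934, -1.122, 0.002]
ft_force: [-0.2, 1.0, -0.0]
width: 52.8
```

Call:
move_arm(
  motion=[
    [[0,0,0],[0,0,0]],
    [[0,0,0],[0,0,0]],
    [[0,0,0],[0,0,0]],
    [[0,0,0],[0,0,0]],
    [[0,0,0],[0,0,0]],
  ],
  gripper=0,
)

```text
t: 23.7
ee_pos: [614.4, 130.1, 67.7]
orientation: [2.934, 1.123, 0.0]
ft_force: [-1.5, -3.0, 3.9]
width: 30.0
```

Call:
move_arm(
  motion=[
    [[0,0,-0.03],[0,0,0]],
    [[0,0,-0.06],[0,0,0]],
    [[0,0,-0.09],[0,0,0]],
    [[0,0,-0.13],[0,0,0]],
    [[0,0,-0.18],[0,0,0]],
  ],
)

```text
t: 24.32
ee_pos: [614.5, 130.3, 94.9]
orientation: [2.934, 1.123, 0.001]
ft_force: [0.3, 0.0, -0.6]
width: 29.6
```

Call:
move_arm(
  motion=[
    [[0,0,-0.1],[0,0,0]],
    [[0,0,-0.3],[0,0,0]],
    [[0,0,-0.5],[0,0,0]],
    [[0,0,-0.75],[0,0,0]],
    [[0,0,-0.85],[0,0,0]],
  ],
)

```text
t: 24.95
ee_pos: [615.5, 130.5, 224.9]
orientation: [2.933, 1.122, 0.007]
ft_force: [1.3, -0.4, -0.4]
width: 29.6
```

Run:
```python
from tray import *
tray()
plan([554,-232,220],2)
im=cam("top"); save(im,"m5.png",(170,180,520,320),2.2)
im=cam("side"); save(im,"m5s.png")
```

```text
pin [(0.63, [549.2, -230.0, -1.4])]
rect ((555.2153930664062, -231.96368408203125), (173.4244842529297, 245.1497802734375), 2.382842779159546) p 0.65
pos [614.4 130.2 222.1] jaw 41.9 tilt [ 0.001  0.    -1.   ] w 29.7 F [ 0.9  0.  -2.3] t 25.1
shift mm [-286.8  229.4    2. ] norm [-1.912  1.529  0.013] turn [ 0.    -0.001  0.665] q6 [ 0.19  0.43  1.62 -0.    1.09 -0.54]
```

View pics/m5.png

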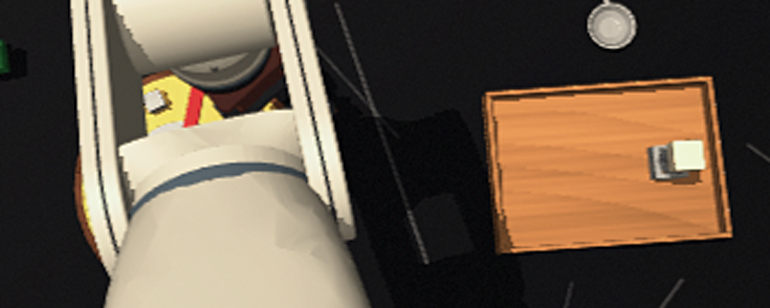

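View pics/m5s.png

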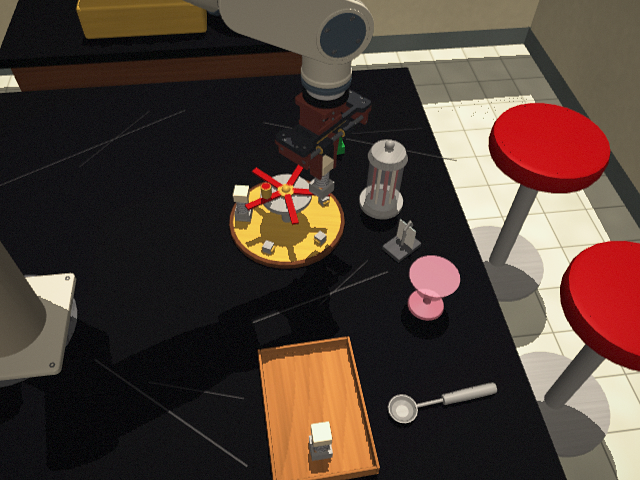

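Call:
move_arm(
  motion=[
    [[-0.08,0.06,0],[0,0,0]],
    [[-0.25,0.2,0],[0,0,0]],
    [[-0.5,0.4,0],[0,0,0]],
    [[-0.75,0.6,0],[0,0,0]],
    [[-0.95,0.765,0],[0,0,0]],
  ],
)

```text
t: 25.82
ee_pos: [583.4, -52.7, 220.7]
orientation: [-2.934, -1.121, 0.003]
ft_force: [0.1, 0.3, -1.4]
width: 30.0
```

Call:
move_arm(
  motion=[
    [[-0.2,0.16,0],[0,0,0.1]],
    [[-0.45,0.36,0],[0,0,0.25]],
    [[-0.7,0.56,0],[0,0,0.42]],
    [[-0.88,0.7,0],[0,0,0.58]],
    [[-0.96,0.765,0],[0,0,0.665]],
  ],
)

```text
t: 26.45
ee_pos: [552.5, -234.3, 220.6]
orientation: [-3.141, -0.045, 0.003]
ft_force: [0.1, 0.3, -1.1]
width: 29.7
```

Call:
move_arm(
  motion=[
    [[0,0,0.08],[0,0,0]],
    [[0,0,0.25],[0,0,0]],
    [[0,0,0.5],[0,0,0]],
    [[0,0,0.73],[0,0,0]],
    [[0,0,0.83],[0,0,0]],
  ],
)

```text
t: 27.08
ee_pos: [552.3, -230.4, 94.2]
orientation: [-3.139, -0.058, 0.007]
ft_force: [0.3, 0.2, -1.5]
width: 29.8
```

Run:
```python
from h import *
im=cam("side");plan([554,-232,58.5],2); save(im,"m6.png",(220,240,460,480),2.5)
```

```text
pos [ 552.1 -230.4   93.5] jaw 2.1 tilt [-0.005  0.002 -1.   ] w 29.8 F [-1.4  0.2 -2. ] t 27.12
shift mm [ 2.   1.7 35. ] norm [0.013 0.012 0.233] turn [-0.002  0.005  0.001] q6 [-0.42  0.56  1.76  0.    0.83 -0.45]
```

View pics/m6.png

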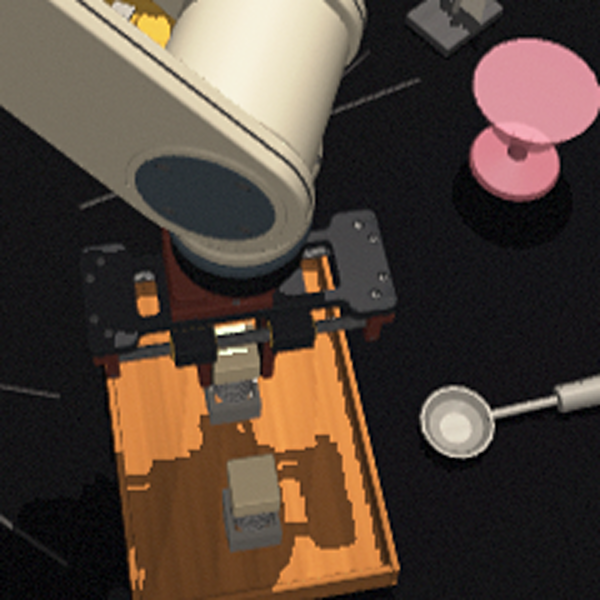

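Call:
move_arm(
  motion=[
    [[0,0,0.05],[0,0,0]],
    [[0,0,0.12],[0,0,0]],
    [[0,0,0.19],[0,0,0]],
    [[0,0,0.245],[0,0,0]],
    [[0,0,0.26],[0,0,0]],
  ],
)

```text
t: 27.75
ee_pos: [554.0, -231.9, 58.6]
orientation: [-3.141, -0.054, 0.002]
ft_force: [-6.6, 2.6, 20.7]
width: 30.0
```

Call:
move_arm(
  motion=[
    [[0,0,0.005],[0,0,0]],
    [[0,0,0.01],[0,0,0]],
    [[0,0,0.01],[0,0,0]],
    [[0,0,0.01],[0,0,0]],
    [[0,0,0.01],[0,0,0]],
  ],
)

```text
t: 28.38
ee_pos: [554.0, -231.9, 58.6]
orientation: [-3.141, -0.054, 0.001]
ft_force: [-6.1, 2.4, 18.1]
width: 30.2
```

Call:
move_arm(
  motion=[
    [[0,0,-0.015],[0,0,0]],
    [[0,0,-0.015],[0,0,0]],
    [[0,0,-0.015],[0,0,0]],
    [[0,0,-0.015],[0,0,0]],
    [[0,0,-0.05],[0,0,0]],
  ],
  gripper=0.6,
)

```text
t: 29.0
ee_pos: [553.9, -231.7, 63.9]
orientation: [-3.141, -0.054, 0.002]
ft_force: [0.4, -0.1, -0.7]
width: 52.3
```

Call:
move_arm(
  motion=[
    [[0,0,-0.15],[0,0,0]],
    [[0,0,-0.35],[0,0,0]],
    [[0,0,-0.6],[0,0,0]],
    [[0,0,-0.8],[0,0,0]],
    [[0,-0.1,-1.0],[0,0,0]],
  ],
)

```text
t: 29.62
ee_pos: [553.7, -217.4, 215.7]
orientation: [3.141, 0.052, 0.001]
ft_force: [0.3, 0.3, 0.5]
width: 52.7
```

Run:
```python
from h import *
im=cam("side");plan([456.1,219.9,180],78.2); save(im,"m7.png",(220,180,460,480),2)
```

```text
pos [ 555.4 -216.3  219.6] jaw 2.0 tilt [ 0.005 -0.002 -1.   ] w 52.4 F [0.7 0.8 2.7] t 29.68
shift mm [ -84.5 -439.4   38.4] norm [-0.564 -2.929  0.256] turn [ 0.005 -0.003 -1.271] q6 [-0.39  0.38  1.7   0.    1.05 -0.43]
```

View pics/m7.png

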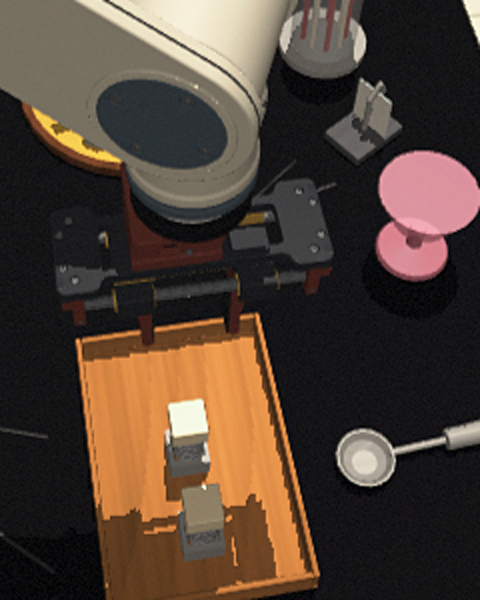

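Call:
move_arm(
  motion=[
    [[-0.02,-0.08,0],[0,0,0]],
    [[-0.06,-0.28,0],[0,0,0]],
    [[-0.11,-0.52,0],[0,0,0]],
    [[-0.15,-0.77,0],[0,0,0]],
    [[-0.19,-0.976,0],[0,0,0]],
  ],
)

```text
t: 30.3
ee_pos: [518.5, -69.9, 212.6]
orientation: [-3.141, -0.055, 0.004]
ft_force: [0.7, 0.2, -0.5]
width: 52.5
```

Call:
move_arm(
  motion=[
    [[-0.04,-0.2,0],[0,0,0]],
    [[-0.08,-0.4,0],[0,0,0]],
    [[-0.12,-0.6,0],[0,0,0]],
    [[-0.15,-0.8,0],[0,0,0]],
    [[-0.19,-0.976,0],[0,0,0]],
  ],
)

```text
t: 30.92
ee_pos: [485.1, 74.8, 212.7]
orientation: [3.141, 0.055, -0.004]
ft_force: [0.0, -0.1, 0.1]
width: 52.6
```

Call:
move_arm(
  motion=[
    [[-0.04,-0.22,0],[0,0,-0.12]],
    [[-0.08,-0.45,0],[0,0,-0.28]],
    [[-0.12,-0.7,0],[0,0,-0.44]],
    [[-0.16,-0.9,0],[0,0,-0.6]],
    [[-0.185,-0.976,0],[0,0,-0.74]],
  ],
)

```text
t: 31.55
ee_pos: [452.2, 220.3, 212.7]
orientation: [-2.883, -1.247, 0.004]
ft_force: [-0.5, 0.0, 0.2]
width: 52.8
```

Run:
```python
from h import *
plan([456.1,219.9,110],78.2)
```

```text
pos [452.2 220.3 212.7] jaw 46.8 tilt [-0.002 -0.001 -1.   ] w 52.8 F [-0.5  0.   0.2] t 31.55
shift mm [  2.6   3.2 102.7] norm [0.018 0.022 0.685] turn [-0.002  0.002 -0.524] q6 [ 0.43  0.26  1.9   0.    0.98 -0.39]
```

Call:
move_arm(
  motion=[
    [[0.01,0.01,0.05],[0,0,-0.08]],
    [[0.018,0.015,0.2],[0,0,-0.22]],
    [[0.018,0.022,0.4],[0,0,-0.37]],
    [[0.018,0.022,0.6],[0,0,-0.5]],
    [[0.018,0.022,0.68],[0,0,-0.524]],
  ],
)

```text
t: 32.17
ee_pos: [455.9, 218.0, 109.7]
orientation: [-2.443, -1.973, 0.008]
ft_force: [0.4, -0.6, 0.0]
width: 52.5
```

Run:
```python
from h import *
cam("top");cam("top")
plan([456.1,219.9,66],78.2)
im=cam("side");save(im,"m8.png",(200,100,360,280),3)
```

```text
pos [456.7 218.3 110.6] jaw 77.7 tilt [-0.003 -0.002 -1.   ] w 52.2 F [0.4 1.1 0. ] t 32.27
shift mm [ 1.6 -0.8 44.6] norm [ 0.01  -0.005  0.297] turn [-0.003  0.002 -0.008] q6 [ 0.42  0.42  1.96  0.    0.76 -0.93]
```

View pics/m8.png

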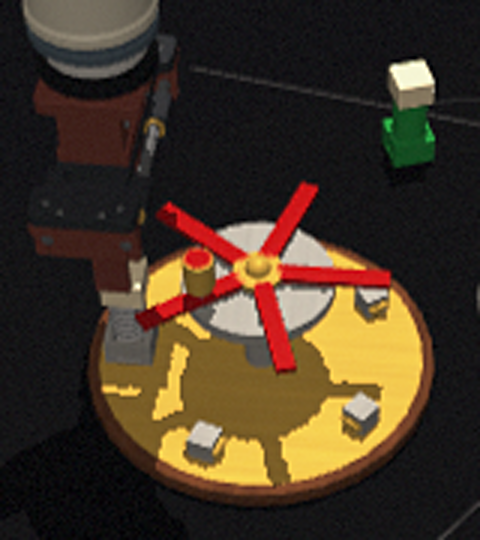

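Call:
move_arm(
  motion=[
    [[0.005,-0.003,0.04],[0,0,0]],
    [[0.01,-0.005,0.12],[0,0,0]],
    [[0.01,-0.005,0.22],[0,0,0]],
    [[0.01,-0.005,0.28],[0,0,0]],
    [[0.01,-0.005,0.295],[0,0,0]],
  ],
)

```text
t: 32.95
ee_pos: [457.1, 220.2, 67.0]
orientation: [-2.444, -1.973, 0.003]
ft_force: [-0.8, 0.5, -0.4]
width: 52.9
```

Call:
move_arm(
  motion=[
    [[0,0,0],[0,0,0]],
    [[0,0,0],[0,0,0]],
    [[0,0,0],[0,0,0]],
    [[0,0,0],[0,0,0]],
    [[0,0,0],[0,0,0]],
  ],
  gripper=0,
)

```text
t: 33.58
ee_pos: [457.9, 220.5, 68.3]
orientation: [2.444, 1.973, 0.001]
ft_force: [-0.6, -1.6, 5.3]
width: 30.0
```

Call:
move_arm(
  motion=[
    [[0,0,-0.03],[0,0,0]],
    [[0,0,-0.06],[0,0,0]],
    [[0,0,-0.09],[0,0,0]],
    [[0,0,-0.13],[0,0,0]],
    [[0,0,-0.18],[0,0,0]],
  ],
)

```text
t: 34.2
ee_pos: [457.7, 220.4, 95.6]
orientation: [2.445, 1.973, 0.0]
ft_force: [-0.0, -0.2, -0.9]
width: 29.9
```

Call:
move_arm(
  motion=[
    [[0,0,-0.1],[0,0,0]],
    [[0,0,-0.3],[0,0,0]],
    [[0,0,-0.5],[0,0,0]],
    [[0,0,-0.75],[0,0,0]],
    [[0,0,-0.85],[0,0,0]],
  ],
)

```text
t: 34.83
ee_pos: [458.6, 220.9, 225.3]
orientation: [2.444, 1.973, 0.006]
ft_force: [-0.0, -0.9, -1.2]
width: 29.6
```

Run:
```python
from tray import *
tray()
plan([554,-165,220],2)
im=cam("side"); save(im,"m9.png")
```

```text
pin [(0.63, [551.8, -232.9, 0.0])]
rect ((554.955322265625, -232.3745880126953), (170.65953063964844, 244.9395294189453), 2.354954242706299) p 0.88
pos [457.7 220.4 222.8] jaw 77.8 tilt [ 0.001  0.    -1.   ] w 29.5 F [ 0.9 -0.3 -1.7] t 34.98
shift mm [-356.5  175.4    2.7] norm [-2.376  1.169  0.018] turn [ 0.000e+00 -1.000e-03  1.264e+00] q6 [ 0.43  0.25  1.89 -0.    1.   -0.93]
```

View pics/m9.png

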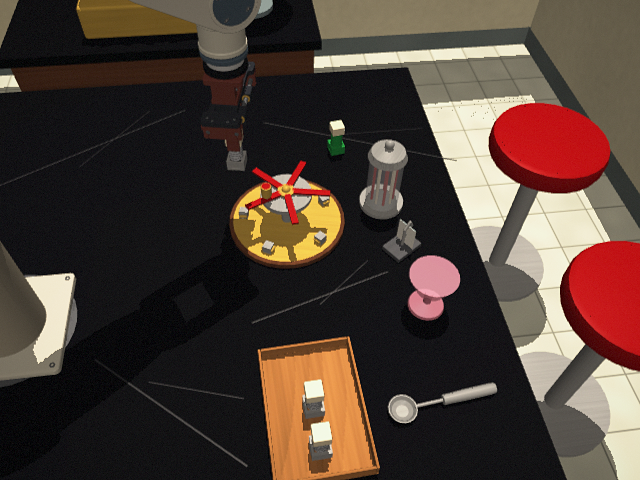

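Call:
move_arm(
  motion=[
    [[-0.06,0.03,0],[0,0,0]],
    [[-0.22,0.11,0],[0,0,0]],
    [[-0.42,0.2,0],[0,0,0]],
    [[-0.62,0.3,0],[0,0,0]],
    [[-0.8,0.39,0],[0,0,0]],
  ],
)

```text
t: 35.65
ee_pos: [489.0, 89.0, 221.2]
orientation: [-2.444, -1.972, 0.003]
ft_force: [0.8, 1.0, -1.1]
width: 29.8
```

Call:
move_arm(
  motion=[
    [[-0.16,0.08,0],[0,0,0]],
    [[-0.32,0.16,0],[0,0,0]],
    [[-0.48,0.23,0],[0,0,0]],
    [[-0.64,0.31,0],[0,0,0]],
    [[-0.8,0.39,0],[0,0,0]],
  ],
)

```text
t: 36.28
ee_pos: [520.7, -40.3, 221.1]
orientation: [-2.444, -1.972, 0.003]
ft_force: [1.0, -0.0, -1.5]
width: 30.0
```

Call:
move_arm(
  motion=[
    [[-0.16,0.08,0],[0,0,0.1]],
    [[-0.34,0.17,0],[0,0,0.25]],
    [[-0.52,0.26,0],[0,0,0.41]],
    [[-0.68,0.34,0],[0,0,0.56]],
    [[-0.78,0.39,0],[0,0,0.7]],
  ],
)

```text
t: 36.9
ee_pos: [553.2, -167.2, 220.9]
orientation: [-2.991, -0.957, 0.003]
ft_force: [0.4, -0.3, -2.0]
width: 30.0
```

Run:
```python
from h import *
plan([554,-165,96],2)
```

```text
pos [ 553.2 -167.2  220.9] jaw 35.5 tilt [-0.002  0.001 -1.   ] w 30.0 F [ 0.4 -0.3 -2. ] t 36.9
shift mm [  2.2  -1.1 124.9] norm [ 0.015 -0.007  0.833] turn [-0.001  0.002  0.558] q6 [-0.31  0.36  1.74 -0.    1.05 -0.93]
```

Call:
move_arm(
  motion=[
    [[0.01,0,0.06],[0,0,0.08]],
    [[0.015,-0.007,0.22],[0,0,0.23]],
    [[0.015,-0.007,0.46],[0,0,0.39]],
    [[0.015,-0.007,0.7],[0,0,0.52]],
    [[0.015,-0.007,0.82],[0,0,0.558]],
  ],
)

```text
t: 37.52
ee_pos: [552.8, -163.4, 96.0]
orientation: [-3.139, -0.06, 0.008]
ft_force: [0.2, -0.2, -1.9]
width: 30.0
```

Run:
```python
from h import *
im=cam("side");plan([554,-165,59],2); save(im,"m10.png",(220,240,460,480),2.5)
```

```text
pos [ 551.9 -163.1   94.5] jaw 2.2 tilt [-0.007  0.002 -1.   ] w 30.1 F [-0.   0.5 -2.5] t 37.58
shift mm [ 2.2  2.1 35.5] norm [0.015 0.014 0.237] turn [-0.002  0.007  0.003] q6 [-0.31  0.53  1.81 -0.    0.81 -0.35]
```

View pics/m10.png

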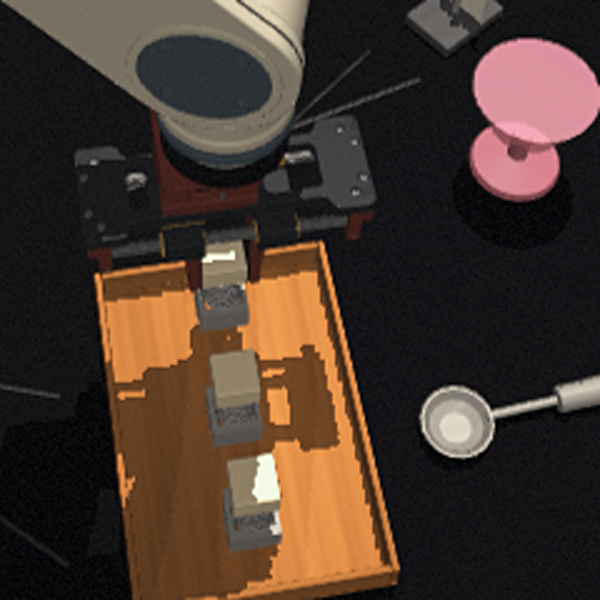

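Call:
move_arm(
  motion=[
    [[0,0,0.05],[0,0,0]],
    [[0,0,0.12],[0,0,0]],
    [[0,0,0.19],[0,0,0]],
    [[0,0,0.24],[0,0,0]],
    [[0,0,0.255],[0,0,0]],
  ],
)

```text
t: 38.2
ee_pos: [554.9, -163.3, 60.7]
orientation: [-3.141, -0.064, 0.001]
ft_force: [-0.4, -0.1, -2.5]
width: 29.7
```

Call:
move_arm(
  motion=[
    [[0,0,0.005],[0,0,0]],
    [[0,0,0.01],[0,0,0]],
    [[0,0,0.01],[0,0,0]],
    [[0,0,0.01],[0,0,0]],
    [[0,0,0.01],[0,0,0]],
  ],
)

```text
t: 38.83
ee_pos: [555.1, -163.4, 59.9]
orientation: [3.141, 0.064, 0.0]
ft_force: [-0.0, 0.7, -1.0]
width: 29.9
```

Bottom should be within a millimetre or two of the floor (contact expected near TCP 59).

Call:
move_arm(
  motion=[
    [[0,0,0.005],[0,0,0]],
    [[0,0,0.012],[0,0,0]],
    [[0,0,0.012],[0,0,0]],
    [[0,0,0.012],[0,0,0]],
    [[0,0,0.012],[0,0,0]],
  ],
)

```text
t: 39.45
ee_pos: [555.3, -163.5, 59.4]
orientation: [3.141, 0.064, 0.001]
ft_force: [-4.3, 1.1, 12.2]
width: 29.8
```

Call:
move_arm(
  motion=[
    [[0,0,-0.01],[0,0,0]],
    [[0,0,-0.01],[0,0,0]],
    [[0,0,-0.01],[0,0,0]],
    [[0,0,-0.01],[0,0,0]],
    [[0,0,-0.05],[0,0,0]],
  ],
  gripper=0.6,
)

```text
t: 40.08
ee_pos: [554.7, -163.3, 65.1]
orientation: [-3.141, -0.064, 0.002]
ft_force: [-0.7, 0.5, -0.5]
width: 52.6
```

Call:
move_arm(
  motion=[
    [[0,0,-0.15],[0,0,0]],
    [[0,0,-0.35],[0,0,0]],
    [[0,0,-0.6],[0,0,0]],
    [[0,0,-0.8],[0,0,0]],
    [[0,-0.1,-1.0],[0,0,0]],
  ],
)

```text
t: 40.7
ee_pos: [554.5, -148.9, 217.0]
orientation: [3.141, 0.062, 0.001]
ft_force: [-0.5, 0.9, -0.0]
width: 53.0
```

Run:
```python
from h import *
im=cam("side");a=np.radians(204.24)
plan([549.1+45*np.cos(a),200.6+45*np.sin(a),190],114.2); save(im,"m11.png",(220,180,460,480),2)
```

```text
pos [ 556.3 -147.6  220.8] jaw 2.3 tilt [ 0.006 -0.001 -1.   ] w 52.5 F [2.1 1.8 2.9] t 40.75
shift mm [ -35.  -331.5   30.2] norm [-0.234 -2.21   0.201] turn [-0.002 -0.005  1.135] q6 [-0.28  0.35  1.75  0.    1.04 -0.32]
```

View pics/m11.png

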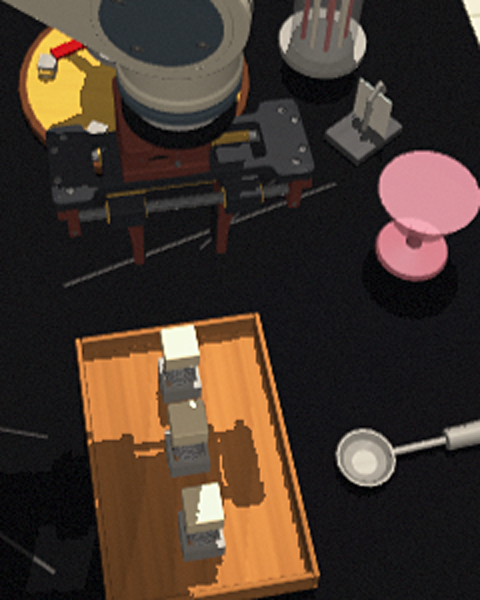

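Call:
move_arm(
  motion=[
    [[-0.01,-0.08,0],[0,0,0]],
    [[-0.03,-0.28,0],[0,0,0]],
    [[-0.05,-0.5,0],[0,0,0]],
    [[-0.08,-0.75,0],[0,0,0]],
    [[-0.11,-1.0,0],[0,0,0]],
  ],
  gripper=0.5,
)

```text
t: 41.38
ee_pos: [530.5, 2.1, 213.8]
orientation: [-3.141, -0.064, 0.004]
ft_force: [1.5, 0.5, 0.4]
width: 44.1
```

Call:
move_arm(
  motion=[
    [[-0.02,-0.2,0],[0,0,0.08]],
    [[-0.04,-0.4,0],[0,0,0.22]],
    [[-0.07,-0.6,0],[0,0,0.38]],
    [[-0.1,-0.8,0],[0,0,0.54]],
    [[-0.12,-1.0,0],[0,0,0.7]],
  ],
)

```text
t: 42.0
ee_pos: [506.3, 150.8, 213.8]
orientation: [2.951, -1.073, -0.004]
ft_force: [-0.0, 0.5, -0.7]
width: 44.1
```

Run:
```python
from h import *
a=np.radians(204.24)
plan([549.1+45*np.cos(a),200.6+45*np.sin(a),175],114.2)
```

```text
pos [506.3 150.8 213.8] jaw -40.0 tilt [-0.003 -0.001 -1.   ] w 44.1 F [-0.   0.5 -0.7] t 42.0
shift mm [-18.7 -25.2  38.8] norm [-0.124 -0.168  0.259] turn [0.003 0.001 0.43 ] q6 [0.27 0.29 1.85 0.   1.   0.96]
```

Call:
move_arm(
  motion=[
    [[-0.05,-0.07,0.03],[0,0,0.1]],
    [[-0.1,-0.14,0.1],[0,0,0.25]],
    [[-0.124,-0.168,0.19],[0,0,0.38]],
    [[-0.124,-0.168,0.25],[0,0,0.43]],
    [[-0.124,-0.168,0.258],[0,0,0.43]],
  ],
)

```text
t: 42.62
ee_pos: [508.0, 181.0, 174.8]
orientation: [2.641, -1.696, -0.004]
ft_force: [-0.3, -0.0, -1.0]
width: 44.1
```

Run:
```python
from h import *
cam("top");cam("top");a=np.radians(204.24)
plan([549.1+45*np.cos(a),200.6+45*np.sin(a),112],114.2)
```

```text
pos [508.9 181.1 175.9] jaw -65.4 tilt [-0.002 -0.    -1.   ] w 44.0 F [ 0.7 -1.2  0.1] t 42.73
shift mm [-1.3  0.2 63.9] norm [-0.009  0.001  0.426] turn [0.002 0.    0.007] q6 [0.32 0.36 1.85 0.   0.93 1.46]
```

Call:
move_arm(
  motion=[
    [[-0.005,0,0.06],[0,0,0.007]],
    [[-0.009,0,0.19],[0,0,0.007]],
    [[-0.009,0,0.32],[0,0,0.007]],
    [[-0.009,0,0.4],[0,0,0.007]],
    [[-0.009,0,0.425],[0,0,0.007]],
  ],
)

```text
t: 43.35
ee_pos: [508.7, 182.3, 112.3]
orientation: [2.636, -1.708, -0.001]
ft_force: [0.7, -0.0, -0.1]
width: 43.6
```

Call:
move_arm(
  motion=[
    [[0,0,0],[0,0,0]],
    [[0,0,0],[0,0,0]],
    [[0,0,0],[0,0,0]],
    [[0,0,0],[0,0,0]],
    [[0,0,0],[0,0,0]],
  ],
  gripper=0,
)

```text
t: 43.98
ee_pos: [509.1, 183.4, 113.7]
orientation: [-2.635, 1.708, 0.0]
ft_force: [-2.8, 4.2, 1.6]
width: 21.6
```

Call:
move_arm(
  motion=[
    [[0,0,-0.02],[0,0,0]],
    [[0,0,-0.04],[0,0,0]],
    [[0,0,-0.065],[0,0,0]],
    [[0,0,-0.085],[0,0,0]],
    [[0,0,-0.085],[0,0,0]],
  ],
)

```text
t: 44.6
ee_pos: [509.0, 183.3, 125.9]
orientation: [-2.635, 1.708, 0.001]
ft_force: [0.6, 6.0, -5.3]
width: 21.4
```

Run:
```python
from h import *
plan([505.1,209.7,112],78.2)
o=ctrl.get_obs(); R=Ro.from_rotvec(o["orientation"]).as_matrix()
c=np.array([549.1,200.6]);a=np.radians(204.24); p0=c+45*np.array([np.cos(a),np.sin(a)])
for k in range(0,6):
    g=-np.radians(3.6*k); M=np.array([[np.cos(g),-np.sin(g)],[np.sin(g),np.cos(g)]])
    print(k,(R.T@np.array([*(c+M@(p0-c)-p0),0])/150).round(3),(R.T@[0,0,g]/np.radians(60)).round(3))
```

```text
pos [509.  183.3 125.9] jaw -65.9 tilt [ 0.001  0.002 -1.   ] w 21.4 F [ 0.6  6.  -5.3] t 44.6
shift mm [-25.6  -7.2  14. ] norm [-0.171 -0.048  0.093] turn [-0.001  0.001  0.598] q6 [0.32 0.44 1.88 0.   0.82 1.47]
0 [0. 0. 0.] [0. 0. 0.]
1 [-0.019 -0.001  0.   ] [0.   0.   0.06]
2 [-0.038 -0.002  0.   ] [0.   0.   0.12]
3 [-0.056 -0.005  0.   ] [0.   0.   0.18]
4 [-0.075 -0.009  0.   ] [0.   0.   0.24]
5 [-0.093 -0.014  0.   ] [0.  0.  0.3]
```

Call:
move_arm(
  motion=[
    [[-0.019,-0.001,0],[0,0,0.06]],
    [[-0.038,-0.002,0],[0,0,0.12]],
    [[-0.056,-0.005,0],[0,0,0.18]],
    [[-0.075,-0.009,0],[0,0,0.24]],
    [[-0.093,-0.014,0],[0,0,0.3]],
  ],
)

```text
t: 45.22
ee_pos: [505.4, 196.3, 125.7]
orientation: [-2.335, 2.101, -0.001]
ft_force: [2.1, 0.6, -6.8]
width: 21.2
```

Call:
move_arm(
  motion=[
    [[-0.019,-0.001,0],[0,0,0.06]],
    [[-0.038,-0.002,0],[0,0,0.12]],
    [[-0.056,-0.005,0],[0,0,0.18]],
    [[-0.075,-0.009,0],[0,0,0.24]],
    [[-0.094,-0.014,0],[0,0,0.3]],
  ],
)

```text
t: 45.85
ee_pos: [505.9, 210.2, 125.6]
orientation: [-1.977, 2.441, -0.001]
ft_force: [2.1, -1.1, -5.8]
width: 21.2
```

Run:
```python
from h import *
plan([505.1,209.7,112],78.2)
im=cam("side");save(im,"n1.png",(200,100,360,280),3)
```

```text
pos [505.9 210.2 125.6] jaw -102.0 tilt [ 0. -0. -1.] w 21.2 F [ 2.1 -1.1 -5.8] t 45.85
shift mm [ 0.6  0.7 13.6] norm [0.004 0.005 0.091] turn [-0.    -0.    -0.003] q6 [ 0.37  0.45  1.87 -0.    0.83  2.15]
```

View pics/n1.png

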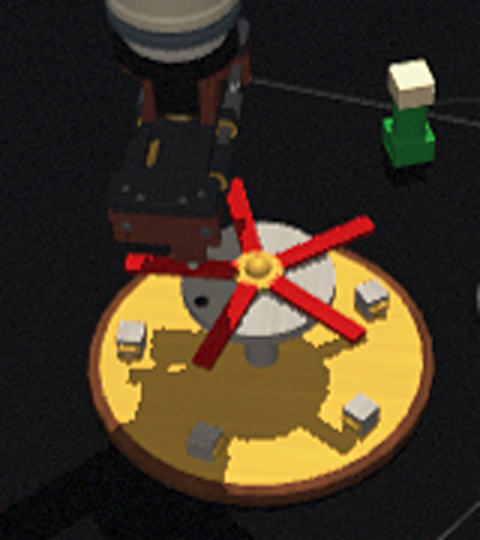

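Call:
move_arm(
  motion=[
    [[-0.005,0,0],[0,0,0.01]],
    [[-0.01,0,0],[0,0,0.02]],
    [[-0.014,0,0],[0,0,0.025]],
    [[-0.014,0,0],[0,0,0.025]],
    [[-0.014,0,0],[0,0,0.025]],
  ],
)

```text
t: 46.52
ee_pos: [505.9, 210.5, 125.4]
orientation: [1.948, -2.461, 0.003]
ft_force: [2.4, -8.4, -5.1]
width: 21.3
```

Call:
move_arm(
  motion=[
    [[0.007,0,0],[0,0,-0.015]],
    [[0.007,0,0.02],[0,0,-0.015]],
    [[0.007,0,0.04],[0,0,-0.015]],
    [[0.007,0,0.06],[0,0,-0.015]],
    [[0.007,0,0.075],[0,0,-0.015]],
  ],
)

```text
t: 47.15
ee_pos: [505.9, 210.5, 114.3]
orientation: [1.967, -2.448, 0.001]
ft_force: [2.4, -6.8, -3.7]
width: 21.5
```

Run:
```python
from h import *
plan([505.1,209.7,112],78.2)
```

```text
pos [505.9 210.5 114.3] jaw -102.4 tilt [-0.    -0.001 -1.   ] w 21.5 F [ 2.4 -6.8 -3.7] t 47.15
shift mm [0.9 0.6 2.3] norm [0.006 0.004 0.015] turn [-0.    -0.001 -0.011] q6 [ 0.37  0.46  1.87 -0.    0.81  2.16]
```

Call:
move_arm(
  motion=[
    [[0.003,0,0.008],[0,0,0]],
    [[0.003,0,0.008],[0,0,0]],
    [[0.003,0,0.008],[0,0,0]],
    [[0.003,0,0.008],[0,0,0]],
    [[0.003,0,0.008],[0,0,0]],
  ],
)

```text
t: 47.78
ee_pos: [505.9, 210.5, 113.7]
orientation: [1.967, -2.449, 0.001]
ft_force: [0.1, -5.6, 0.1]
width: 21.2
```

Call:
move_arm(
  motion=[
    [[0,0,0],[0,0,0]],
    [[0,0,0],[0,0,0]],
    [[0,0,0],[0,0,0]],
    [[0,0,0],[0,0,0]],
    [[0,0,-0.02],[0,0,0]],
  ],
  gripper=0.5,
)

```text
t: 48.4
ee_pos: [505.7, 210.9, 116.2]
orientation: [1.966, -2.449, -0.0]
ft_force: [-0.2, -1.0, 0.4]
width: 44.1
```

Call:
move_arm(
  motion=[
    [[0,0,-0.1],[0,0,0]],
    [[0,0,-0.25],[0,0,0]],
    [[0,0,-0.45],[0,0,0]],
    [[0,0,-0.7],[0,0,0]],
    [[0,0,-0.9],[0,0,0]],
  ],
)

```text
t: 49.02
ee_pos: [506.2, 211.0, 254.0]
orientation: [-1.965, 2.448, -0.001]
ft_force: [-0.4, -0.2, 0.1]
width: 43.9
```

Call:
move_arm(
  motion=[
    [[0,-0.2,-0.1],[0,0,0]],
    [[0,-0.4,-0.2],[0,0,0]],
    [[0,-0.6,-0.2],[0,0,0]],
    [[0,-0.8,-0.2],[0,0,0]],
    [[0,-0.9,-0.2],[0,0,0]],
  ],
)

```text
t: 49.65
ee_pos: [638.8, 181.3, 282.2]
orientation: [-1.965, 2.45, -0.001]
ft_force: [0.1, -0.6, -1.0]
width: 43.7
```

Run:
```python
from tray import *
o=ctrl.get_obs();print(o["ee_pos"],o["t"])
tray()
im=cam("side");save(im,"n2.png"); save(im,"n2c.png",(233,147,293,207),6)
print(proj(im,[[505.1,209.7,z] for z in (139,148)]).round(1))
im=cam("top");save(im,"n2t.png")
for n in ("dish","straws","clip","spoon","knob","cart0_mid"):
  for c in ("side","top"): print(n,c,[(round(d["p"],2),[round(float(x)) for x in d["location"]]) for d in ctrl.pinpoint(c,n)])
```

```text
[638.80644504 181.2829758  282.2210052 ] 49.65
pin [(0.97, [550.7, -231.0, 0.1])]
rect ((554.8441772460938, -231.45030212402344), (173.1202392578125, 248.13983154296875), 1.5794950723648071) p 0.58
[[262.9 176.6]
 [262.6 173.4]]
dish side [(0.91, [800, -43, -1]), (0.73, [557, -232, 6])]
dish top [(0.84, [802, -43, -2])]
straws side [(0.59, [769, 227, 2]), (0.56, [801, -44, -1])]
straws top []
clip side [(0.72, [779, 102, 1])]
clip top [(0.75, [785, 103, -2]), (0.74, [554, -164, 1]), (0.36, [804, -42, -4]), (0.23, [555, -227, 5])]
spoon side [(0.69, [783, -244, -1])]
spoon top [(0.84, [784, -245, -1])]
knob side [(0.68, [505, 210, 128])]
knob top []
cart0_mid side [(0.81, [558, -163, 42])]
cart0_mid top [(0.71, [551, -159, 48])]
```

View pics/n2.png

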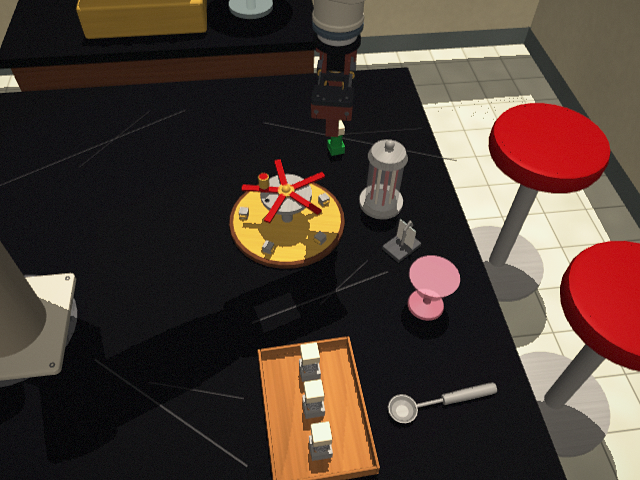

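View pics/n2c.png

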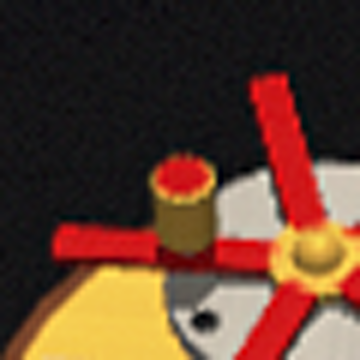

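View pics/n2t.png

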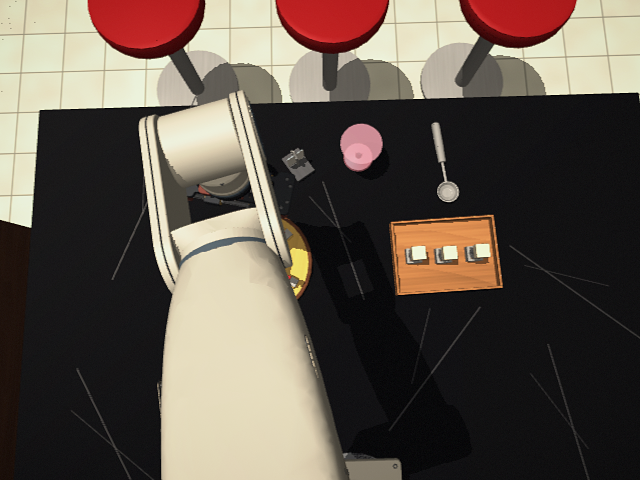

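```bash
python3 -c "
from workcell import ctrl
print(ctrl.close_job())"
```

```text
the job is handed in; nothing more can be done
None
```

The job is handed in, after about 50 s of the 210 s allowed. All three cartridges that were present are standing in the wooden tray, and the keeper is turned back over the empty studs with its pin down.

I lifted the knob, turned the keeper to its open stop and let the pin drop. I then pulled each cartridge and stood it in the tray, turned the keeper back to 0 and released the knob. The other two studs were already empty at the start, and I never touched the green look-alike.

**Last checks:**
- **Pin:** the knob sits where it did at the start, with its top at about pixel (263, 176) in the side view. The calculated position for a pin fully home is (262.9, 176.6).
- **Cartridges:** all three show upright in the tray from both cameras, and the tray has not moved.
- **Bystanders:** the dish, receipt holder and spoon measure within about 5 mm of where they started. The side camera puts the straw dispenser within about 5 mm too, but the top camera could not see it because the arm was in the way.

**What did not go smoothly or fully agree:**
- **Pin at the open position:** while I lowered it there, the vertical force reached 35 N before I let go. The picture afterwards showed the pin home.
- **Stray network reports:** a few misplaced detections, such as "clip" or "dish" inside the tray, did not match the pictures and I ignored them.

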